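# Index the staking tool's dial by three clicks

### The arm

A 6-joint arm with a two-finger parallel gripper is mounted at the origin on the work surface. World frame = base frame: x ahead of the robot, y to its left, z up, the work surface at z = 0. Lengths are in m, angles in rad, forces in N, time in s.
With the tool pointing down it reaches from about 0.3 to 0.75 m from the base axis. Payload 8.5 kg.
Tool frame: the origin (TCP) lies midway between the tips of the shut fingers; the grasp point (between the pads) lies 19 mm behind it (robot.grasp_offset is the distance from the TCP to the grasp point, in m); z points along the fingers, y is the direction in which the jaws open and shut (so a half turn about z gives the same grasp; the last joint's range is limited). The gripper opens to 85 mm and grips with 20 to 120 N. Pads are 22 mm wide; open, the fingers measure 114 mm over their backs; the gripper's body (76 mm by 85 mm) begins 54 mm behind the grasp point. The pads swing forward as they close: fully open they stand 13 mm farther back than shut.
Start: joints at [-0.215, 0.381, 1.297, -0, 1.464, -0.215], TCP at [0.55, 0, 0.192] pointing down, gripper open.
Joint ranges: [-3.11, 3.11], [-0.89, 2.33], [0.22, 2.48], [-1.42, 4.56], [0.17, 2.85], [-2.88, 2.88]. Speed limits (rad/s): [2.39, 2.39, 3.14, 3.14, 3.14, 3.14].

### API

Orientations are given as a rotation vector (axis times angle).
In Python, from workcell import robot gives the robot as it stands.
- The arm moves only by the shell command python3 -m jog 'ROWS' [OPENING] [FORCE]. ROWS is JSON, a list of rows, each a list of 4 numbers: the shift along the tool's x, y, z scaled (see below), then the turn about the tool's z scaled (see below). A call has 1 to 12 rows; each row shifts and turns the commanded pose from where the row before left it, along the tool's axes as they then stand; what a row does not reach is not made up. The controller multiplies each number of a shift by 2.5 cm and each number of a turn by 6 degrees. A row lasts 1/10 s, in which the tool goes at most 50 mm and 8.59 degrees, less where a joint would pass 70% of its speed; a pose out of reach is approached as far as the arm can. A call with a number of a shift or a turn outside -1 to 1 is refused whole. A call with a gripper value outside its range is refused whole. OPENING is the opening, from -1 (shut) to 1 (fully open), set as the call begins (- or left out, the last holds). The fingers move at their own pace and stop on an object; FORCE is the grip in N (left out, the last holds). Time passes only in rows, so rows that do not move let the fingers close. It gives the time, the measured TCP pose, the force and the opening at its end, in the units of the state.
- robot.get_state(): the state, without advancing time (a new reading comes with each control period).
- robot.grab_frame(name): name is "scene" or "side" or "wrist"; returns a dict with "pixels" (400x640x3 uint8, red, green, blue), "K" (3x3 intrinsics, pixels), "pose" (4x4, takes a point from camera to world coordinates); the wrist camera has in their place "hand_eye" (4x4, takes a point from camera to tool coordinates, whose origin is the TCP and whose axes are the flange's). Camera axes: x right, y down, z forward; pixel columns grow to the right and rows downward; lengths in m; the calibration is good to about 2 mm. The wrist camera is an equidistant fisheye: a pixel r from the principal point sees the ray r / f radians off the axis. A picture is of the moment at which its call begins: read the wrist's pose just before it. There is no depth.
- robot.sign_off(): hands the job in, once; it reports no verdict.
The state is a dict: "clock": time; "qpos": joint angles; "joint_velocities": joint speeds; "tau": joint torques, N m; "ee_pos": TCP position; "tcp_rot": TCP orientation; "contact_force": force on the tool from outside, world axes, zero at the start; "ft_torque": the same for the moment, N m; "opening": finger opening in m.
Only numpy, scipy, OpenCV 4.12 (cv2) and the standard library are available. Lean on these libraries where they do the work, as an engineer would, in place of code of your own. Each camera call takes 0.05 s, during which the arm holds its last target.

### The job

Raise the clear visor over the staking tool's indexing dial by its red grip until it stands about upright, and let go of it to see that it holds there by itself. Then turn the dial knob exactly three clicks clockwise from where it stood and let go, leaving the visor standing open. Do not disturb the loose parts lying around (pulley, balance wheel, bird tail, spool).

Things in the scene. Friction and masses are not known exactly. Their poses are not given: they have to be found in the camera images.
- visor_grip (a point): Centre of the visor's red roller grip: 18 mm diameter, 24 mm long, its axis parallel to the hinge, on the end of a thin 21 mm stem at the middle of the visor's front edge. Nothing stands beside its ends: it can be pinched end to end from above and turns between the fingers as the visor swings. Site x points in the visor's plane to the hinge, y along the roller, z out of the upper face.
- visor_hinge (a point): Middle of the visor's hinge line (point y axis, horizontal), at its far upper edge. The red grip lies 162 mm from it along this point's -x. The visor is a clear 4 mm plate, 124 mm wide, its front edge 132 mm from the hinge; shut, it lies parallel to the dial face, 47 mm off it, over the knob.
- visor (a joint): Opening angle of the visor in rad: 0 shut (parallel to the dial face), 2.09 upright, stop at 2.6 (leaning back); it may start a little open. The friction hinge holds the visor where it is left; about 2 to 5 N at the grip moves it. From 1.8 rad up the knob is free for a gripper coming along the knob's axis.
- dial_grip (a point): On the axis of the dial knob, 28 mm off the face: where to grip. The brass bar is 44 mm long (point x), 14 mm thick (point y), its top 36 mm off the face; a black skirt of 32 mm radius below reaches 6 mm off it. Site z is the knob's axis, out of the face: it leans 30 degrees from vertical to the head's front, and the tool must lean with it. Site x points to the bar's end with the red line.
- dial_pointer (a point): Red pointer mark on the knob's skirt, 30 mm from the axis; it turns with the knob.
- dial (a joint): Angle of the dial knob in rad, growing clockwise as seen looking at the face. Detents lie 24 degrees (0.419 rad) apart, at whole multiples from 0; it starts at rest in the one at 0, 0.419 or 0.838. Stops just below 0 and at 3.0. Passing a click takes about 0.07 N m; let go, it drops into the nearest detent.
- head: Fixed indexing head and staking press, green and iron. Origin on the table under the dial housing; its front (-x) faces the robot. The housing is 150 mm wide (y), x = -95 to +100 mm, 105 mm high; 12 mm steel hinge lugs at its far edge reach 150 mm. The press with its hand lever stands on the +y side (y = 150 to 260, x = -25 to +150 mm, up to 255 mm high).
- pulley: Loose pewter pulley, 60 mm diameter, 28 mm high, origin under its centre. Leave alone.
- balance_wheel: Loose nickel balance wheel with three spokes, 66 mm diameter, 12 mm high, origin under its centre. Leave alone.
- bird_tail: Loose green enamelled bird tail, a flat fan 60 mm long, 7 mm high, origin at its narrow end. Leave alone.
- spool: Loose boxwood spool form, 48 mm diameter, 46 mm high, origin under its centre. Leave alone.

How it is judged:
By the outcome, as a careful person would: the job done as asked, in the order asked, and still so for the second after the job is handed in, with the robot touching nothing.
It also fails if it takes over 64 s, if anything falls off the work surface, if the arm or the gripper's body presses on something with over 40 N, if the wrist force passes 120 N, or if a joint passes its speed limit or range.

## Working session

There is one attempt and no reset: what is moved stays moved. The work goes in short steps, Python scripts to look and compute and a shell command to move; the robot and the scene stay as the last step left them, time stands still between calls to the robot, and variables do not carry over. Pictures are saved under pics/ and viewed, and the job is handed in when it is done.

```bash
ls; mkdir -p pics; cat > h.py <<'E'
import numpy as np, cv2
from scipy.spatial.transform import Rotation as R
from workcell import robot
def grab(n,fn):
    s=robot.get_state(); f=robot.grab_frame(n)
    cv2.imwrite('pics/'+fn,f['pixels'][:,:,::-1]); 
    np.savez('pics/'+fn+'.npz',**{k:np.array(v) for k,v in f.items()},ee=s['ee_pos'],rot=s['tcp_rot'])
    return f
def crop(fn,x0,y0,x1,y1,k,out):
    im=cv2.imread('pics/'+fn)[y0:y1,x0:x1]
    cv2.imwrite('pics/'+out,cv2.resize(im,None,fx=k,fy=k,interpolation=cv2.INTER_CUBIC))
def ray(fn,u,v):
    d=np.load('pics/'+fn+'.npz'); K=d['K']
    if 'pose' in d:
        T=d['pose']; c=np.linalg.solve(K,[u,v,1.])
    else:
        X=np.eye(4); X[:3,:3]=R.from_rotvec(d['rot']).as_matrix(); X[:3,3]=d['ee']; T=X@d['hand_eye']
        a=np.array([(u-K[0,2])/K[0,0],(v-K[1,2])/K[1,1]]); r=np.linalg.norm(a)
        c=np.array([*(a/max(r,1e-9)*np.sin(r)),np.cos(r)])
    c=T[:3,:3]@c; return T[:3,3],c/np.linalg.norm(c)
def tri(*obs):
    A=np.zeros((3,3));b=np.zeros(3);rs=[ray(*o) for o in obs]
    for o,d in rs:
        P=np.eye(3)-np.outer(d,d);A+=P;b+=P@o
    p=np.linalg.solve(A,b); return p,[np.linalg.norm((np.eye(3)-np.outer(d,d))@(p-o))for o,d in rs]
def proj(fn,p):
    d=np.load('pics/'+fn+'.npz'); K=d['K']
    if 'pose' in d: T=d['pose']
    else:
        X=np.eye(4); X[:3,:3]=R.from_rotvec(d['rot']).as_matrix(); X[:3,3]=d['ee']; T=X@d['hand_eye']
    c=T[:3,:3].T@(np.asarray(p)-T[:3,3])
    if 'pose' in d: q=K@c; return q[:2]/q[2]
    r=np.hypot(c[0],c[1]);t=np.arctan2(r,c[2]); return np.array([K[0,2]+K[0,0]*t*c[0]/r,K[1,2]+K[1,1]*t*c[1]/r])
def plane(fn,u,v,z):
    o,d=ray(fn,u,v); return o+d*(z-o[2])/d[2]
E
python3 - <<'E'
from h import *
for n in('scene','side','wrist'): grab(n,n+'0.png')
s=robot.get_state()
for k,v in s.items(): print(k,np.round(v,4))
for n in('scene','side'): print(np.load(f'pics/{n}0.png.npz')['pose'].round(3))
E
```

```text
pics
clock 0.15
qpos [-0.2153  0.381   1.298  -0.      1.4636 -0.2153]
joint_velocities [-0.0017 -0.0021 -0.0028  0.0003  0.0018  0.0007]
tau [ 1.90000e-03 -4.48624e+01 -2.31344e+01 -2.00000e-04  3.80000e-03
 -0.00000e+00]
ee_pos [5.497e-01 1.000e-04 1.916e-01]
tcp_rot [-2.2208e+00 -2.2208e+00  9.0000e-04]
contact_force [ 1.4971  0.064  -0.4609]
ft_torque [-0.0291  0.047  -0.0197]
opening 0.0857
[[ 0.468  0.769 -0.434  1.046]
 [ 0.883 -0.414  0.219 -0.22 ]
 [-0.011 -0.486 -0.874  1.023]
 [ 0.     0.     0.     1.   ]]
[[ 0.793 -0.387  0.471  0.161]
 [-0.609 -0.516  0.602 -0.524]
 [ 0.01  -0.764 -0.645  0.68 ]
 [ 0.     0.     0.     1.   ]]
```

View pics/scene0.png

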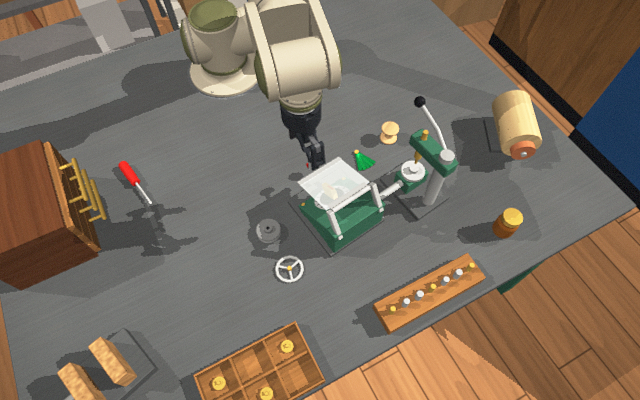

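View pics/side0.png

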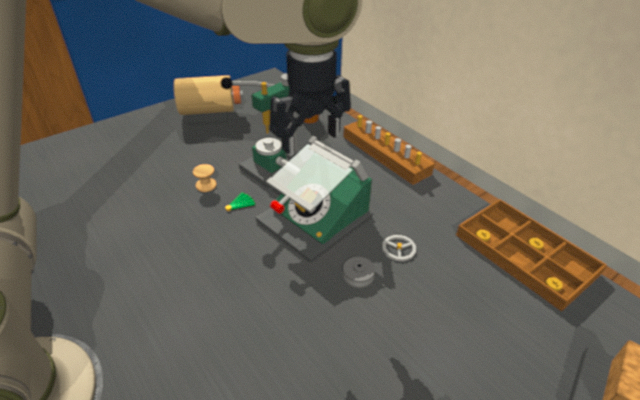

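View pics/wrist0.png

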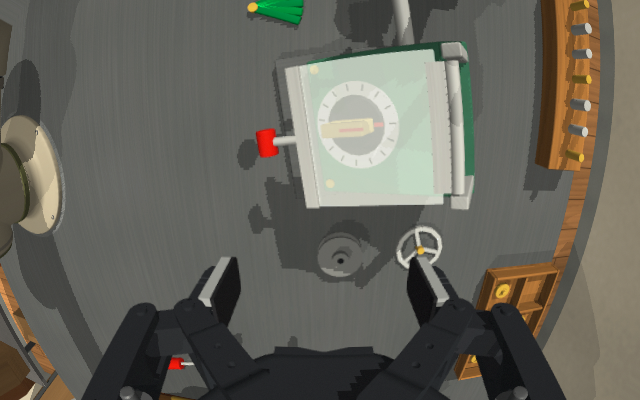

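The wrist view shows the red roller near (267,142), the dial near (357,125) and the hinge bar near x=455. The side view shows the roller near (277,206). I'll enlarge these next.

```bash
python3 - <<'E'
from h import *
crop('wrist0.png',230,30,490,230,3,'w0c.png')
crop('side0.png',230,120,390,260,5,'s0c.png')
crop('scene0.png',270,110,430,260,5,'c0c.png')
E
```

```text
(no output)
```

View pics/w0c.png

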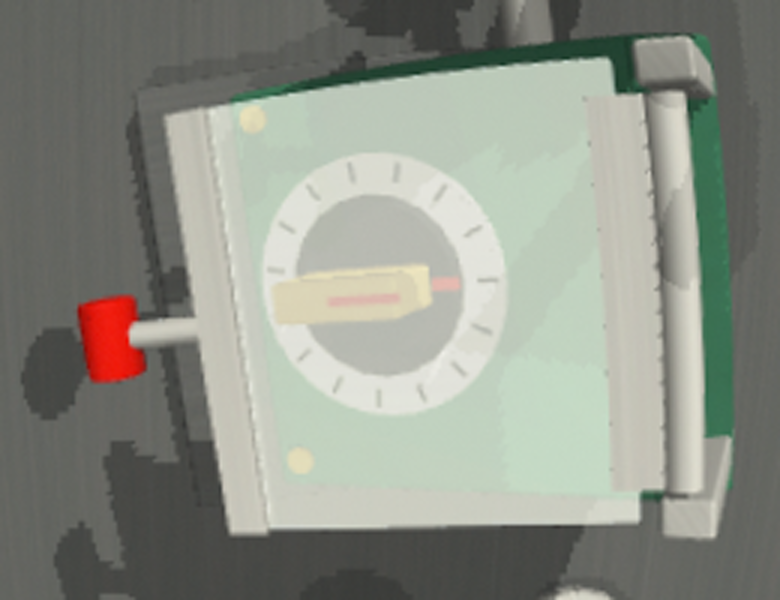

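View pics/s0c.png

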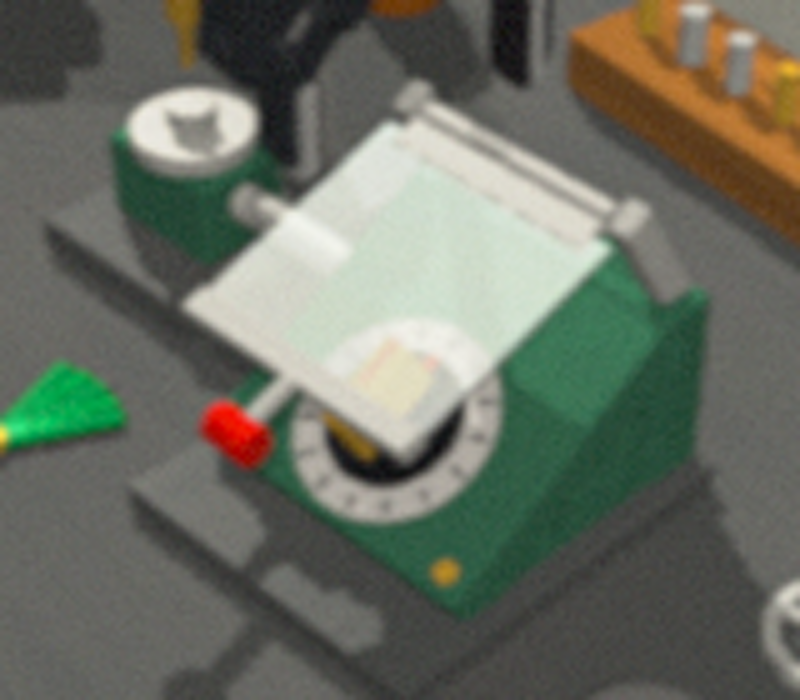

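View pics/c0c.png

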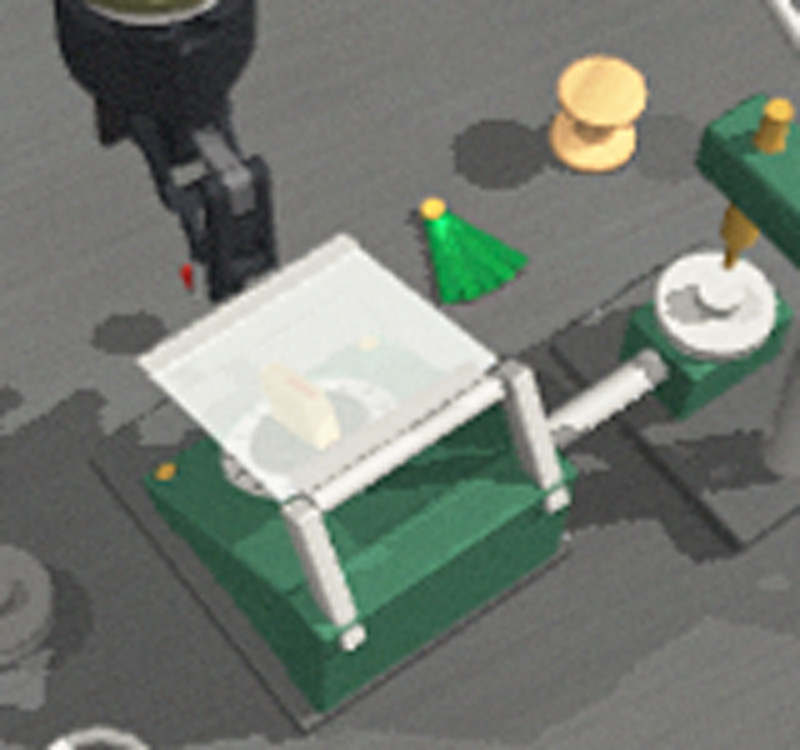

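```bash
python3 - <<'E'
from h import *
W=lambda x,y:('wrist0.png',230+x/3,30+y/3)
S=lambda x,y:('side0.png',230+x/5,120+y/5)
C=lambda x,y:('scene0.png',270+x/5,110+y/5)
for n,o in dict(grip=[W(112,338),S(237,435)],
 hL=[W(667,95),S(425,103),C(505,380)],hR=[W(685,490),S(618,215),C(312,497)],
 vis_frontL=[W(166,115),S(185,305),C(342,236)],vis_frontR=[W(230,533),S(405,458),C(140,362)],
 dial=[W(385,285),S(395,420)],screwFL=[W(252,120),C(368,343)],screwFR=[W(300,460),S(445,572),C(167,470)]).items():
  p,e=tri(*o); print(n,p.round(4),np.round(e,4))
E
```

```text
grip [0.4994 0.0416 0.0978] [0.0006 0.0006]
hL [0.6467 0.117  0.1507] [0.0033 0.0001 0.0033]
hR [0.6593 0.0116 0.1508] [0.0008 0.0026 0.0029]
vis_frontL [0.5192 0.108  0.1095] [0.0014 0.0006 0.0011]
vis_frontR [ 0.5361 -0.0148  0.1085] [0.0025 0.0021 0.0035]
dial [0.5851 0.0539 0.0519] [0.0009 0.0009]
screwFL [0.5404 0.1135 0.0338] [0.0018 0.0018]
screwFR [ 0.5579 -0.0134  0.034 ] [0.0017 0.0012 0.0026]
```

The points agree with the given sizes: hinge to grip measures 164 mm (162 expected). The head is yawed about +7.8° and the visor is about 0.2 rad open. I'll turn the tool by −98° so the jaws lie along the hinge.

```bash
python3 -m jog '[[0,0,0,-1],[0,0,0,-1],[0,0,0,-1],[0,0,0,-1],[0,0,0,-1],[0,0,0,-1],[0,0,0,-1],[0,0,0,-1],[0,0,0,-1],[0,0,0,-1],[0,0,0,-1],[0,0,0,-1]]' 0.2
python3 -m jog '[[0,0,0,-1],[0,0,0,-1],[0,0,0,-1],[0,0,0,-1],[0,0,0,-0.3],[0,0,0,0]]'
cat >> h.py <<'E'
def rel(p):
    s=robot.get_state(); M=R.from_rotvec(s['tcp_rot']).as_matrix()
    print('t',round(s['clock'],2),'tcp',s['ee_pos'].round(4) if hasattr(s['ee_pos'],'round') else s['ee_pos'],'F',np.round(s['contact_force'],1),'open',round(float(s['opening']),4))
    print('M',M.round(3).tolist())
    print('need units',(M.T@(np.asarray(p)-s['ee_pos'])/.025).round(3))
E
python3 - <<'E'
from h import *
rel([.4994,.0416,.0978-.019])
grab('wrist','wrist1.png'); grab('scene','scene1.png');grab('side','side1.png')
print(robot.get_state()['qpos'],robot.grasp_offset)
E
```

```text
clock: 1.35
ee_pos: [0.5498, 0.0001, 0.1917]
tcp_rot: [-0.485, -3.103, -0.0]
contact_force: [0.8, -0.2, -0.8]
opening: 0.051
clock: 1.95
ee_pos: [0.5498, 0.0, 0.1918]
tcp_rot: [0.214, -3.134, -0.0]
contact_force: [0.0, 0.1, 0.1]
opening: 0.0514
t 1.95 tcp [0.5498 0.     0.1918] F [0.  0.1 0.1] open 0.0514
M [[-0.991, -0.136, -0.001], [-0.136, 0.991, 0.0], [0.001, 0.0, -1.0]]
need units [1.77  1.921 4.52 ]
[-2.15311355e-01  3.80720051e-01  1.29753393e+00 -1.17965418e-05
  1.46358241e+00 -1.92130146e+00] 0.0187
```

View pics/wrist1.png

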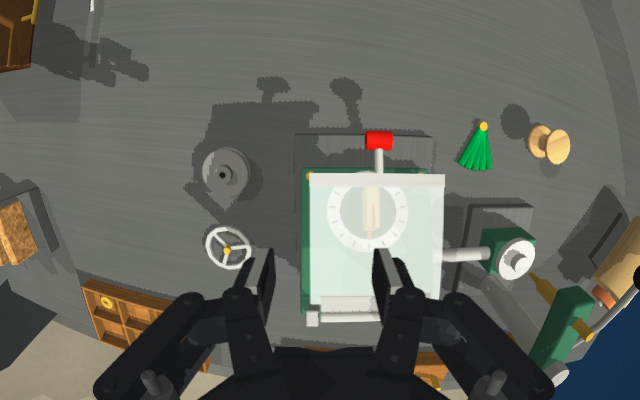

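View pics/scene1.png

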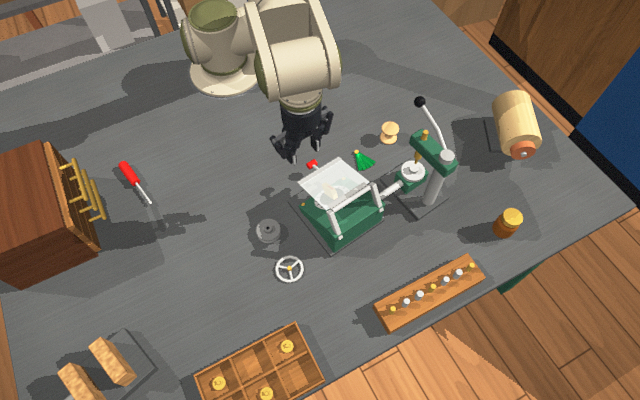

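The jaws now lie parallel to the visor's front edge. The roller is visible in all three views, at about (379,141) in the wrist picture, so I'll refine its position.

```bash
python3 - <<'E'
from h import *
def red(fn,x0,y0,x1,y1):
    im=cv2.imread('pics/'+fn).astype(int); b,g,r=im[...,0],im[...,1],im[...,2]
    m=(r>120)&(g<70)&(b<70); m2=np.zeros_like(m); m2[y0:y1,x0:x1]=m[y0:y1,x0:x1]
    v,u=np.nonzero(m2); print(fn,len(u),u.min(),u.max(),v.min(),v.max()); return (fn,(u.min()+u.max())/2,(v.min()+v.max())/2)
o=[red('wrist1.png',350,110,410,165),red('scene1.png',300,150,325,175),red('side1.png',262,190,292,220),red('wrist0.png',245,120,285,165)]
print(o); p,e=tri(*o); print(p,e); p2,e=tri(o[0],o[3],o[2]);print(p2,e)
rel(p-[0,0,.019]); rel(p+[0,0,.05])
E
```

```text
wrist1.png 502 365 392 131 150
scene1.png 56 306 316 159 168
side1.png 112 270 283 201 212
wrist0.png 493 256 278 128 157
[('wrist1.png', np.float64(378.5), np.float64(140.5)), ('scene1.png', np.float64(311.0), np.float64(163.5)), ('side1.png', np.float64(276.5), np.float64(206.5)), ('wrist0.png', np.float64(267.0), np.float64(142.5))]
[0.49878811 0.04271519 0.09927344] [np.float64(0.0002106498401846181), np.float64(0.0009213051699789632), np.float64(0.000536745684225916), np.float64(0.0004719843316578743)]
[0.49884681 0.04245621 0.09892651] [np.float64(0.00032386363686165854), np.float64(0.00025151252668499267), np.float64(0.00020239104029425942)]
t 2.1 tcp [0.5499 0.     0.1919] F [-0.  -0.4  0.3] open 0.0511
M [[-0.991, -0.135, -0.0], [-0.135, 0.991, 0.0], [0.0, 0.0, -1.0]]
need units [1.796 1.968 4.466]
t 2.1 tcp [0.5499 0.     0.1919] F [-0.  -0.4  0.3] open 0.0511
M [[-0.991, -0.135, -0.0], [-0.135, 0.991, 0.0], [0.0, 0.0, -1.0]]
need units [1.797 1.969 1.706]
```

```bash
python3 -m jog '[[0.45,0.49,0,0],[0.45,0.49,0,0],[0.45,0.49,0,0],[0.45,0.5,0,0],[0,0,0.6,0],[0,0,0.6,0],[0,0,0.6,0],[0,0,0.6,0],[0,0,0.6,0],[0,0,0,0]]' 0.2
python3 - <<'E'
from h import *
rel([.4988,.0425,.0990-.019])
grab('wrist','wrist2.png'); grab('side','side2.png'); crop('side2.png',220,110,380,260,5,'s2c.png')
E
```

```text
clock: 3.1
ee_pos: [0.4977, 0.0428, 0.1155]
tcp_rot: [0.212, -3.131, -0.001]
contact_force: [-0.0, -0.1, 1.4]
opening: 0.051
t 3.1 tcp [0.4977 0.0428 0.1155] F [-0.  -0.1  1.4] open 0.051
M [[-0.991, -0.135, -0.004], [-0.135, 0.991, 0.0], [0.003, 0.001, -1.0]]
need units [-0.046 -0.019  1.421]
```

View pics/wrist2.png

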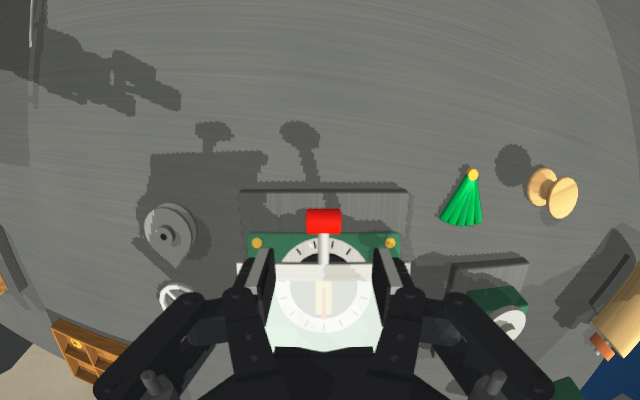

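View pics/s2c.png

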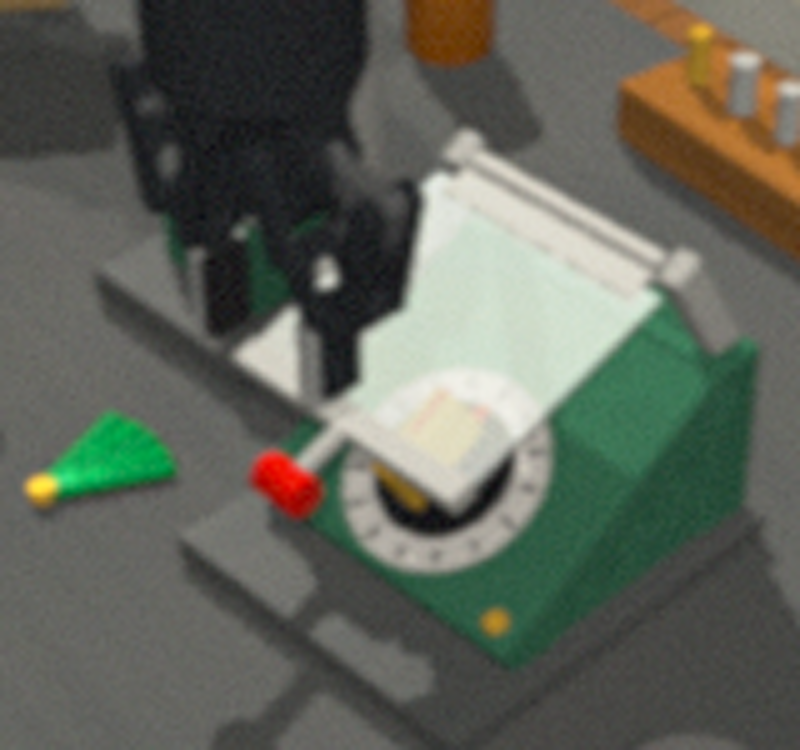

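The roller sits centred between the open fingers. I'll go down and pinch it.

```bash
python3 -m jog '[[-0.05,-0.02,0.5,0],[0,0,0.5,0],[0,0,0.46,0],[0,0,0,0],[0,0,0,0]]' 0.2 30
python3 -m jog '[[0,0,0,0],[0,0,0,0],[0,0,0,0],[0,0,0,0],[0,0,0,0],[0,0,0,0]]' -0.8 30
python3 - <<'E'
from h import *
rel([.4988,.0425,.0990-.019])
grab('wrist','wrist3.png'); grab('side','side3.png'); crop('side3.png',220,110,380,260,5,'s3c.png')
E
```

```text
clock: 3.7
ee_pos: [0.5005, 0.0423, 0.0814]
tcp_rot: [-0.213, 3.133, -0.0]
contact_force: [0.6, -0.4, -0.1]
opening: 0.0514
clock: 4.3
ee_pos: [0.5, 0.0424, 0.0805]
tcp_rot: [0.214, -3.134, -0.0]
contact_force: [-0.4, 0.2, 0.1]
opening: 0.0087
t 4.3 tcp [0.5    0.0424 0.0805] F [-0.4  0.2  0.1] open 0.0087
M [[-0.991, -0.136, -0.0], [-0.136, 0.991, 0.0], [0.0, 0.0, -1.0]]
need units [0.047 0.012 0.021]
```

View pics/wrist3.png

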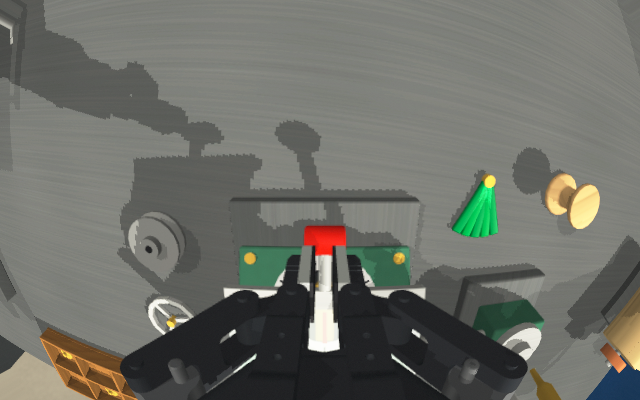

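View pics/s3c.png

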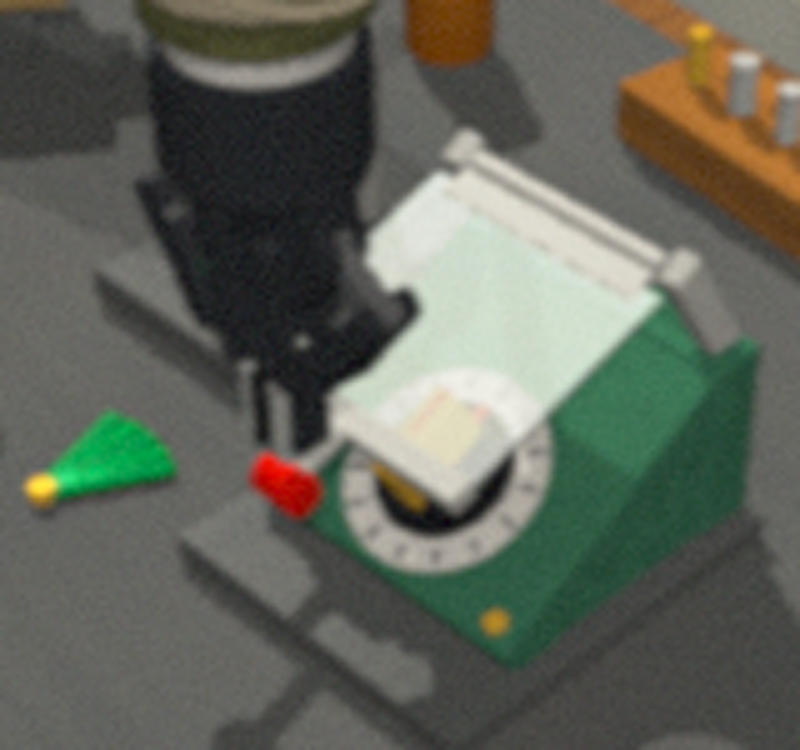

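The fingers closed to 8.7 mm without taking the roller; they sit above or behind it around the stem. I'll check the calibration by projecting the TCP.

```bash
python3 - <<'E'
from h import *
s=robot.get_state(); M=R.from_rotvec(s['tcp_rot']).as_matrix(); t=np.array(s['ee_pos'])
grab('scene','scene3.png'); crop('scene3.png',260,100,360,200,6,'c3c.png')
for f in('side3.png','wrist3.png','scene3.png'):
  print(f,'tcp',proj(f,t),'grasp',proj(f,t-M[:,2]*.019),'roller',proj(f,[.4988,.0425,.099]))
print(np.load('pics/wrist3.png.npz')['hand_eye'].round(3))
crop('wrist3.png',220,180,440,330,3.5,'w3c.png')
E
```

```text
side3.png tcp [277.59185808 213.32396708] grasp [277.09432041 205.96697215] roller [276.53232083 206.38657415]
wrist3.png tcp [324.22965842 229.32019329] grasp [324.33296011 242.69538288] roller [324.8461479  240.50395624]
scene3.png tcp [311.002308   168.30019251] grasp [310.83824387 164.135011  ] roller [310.6634693  163.86295218]
[[ 0.    -0.946 -0.324  0.083]
 [ 1.    -0.     0.    -0.001]
 [-0.    -0.324  0.946 -0.182]
 [ 0.     0.     0.     1.   ]]
```

View pics/w3c.png

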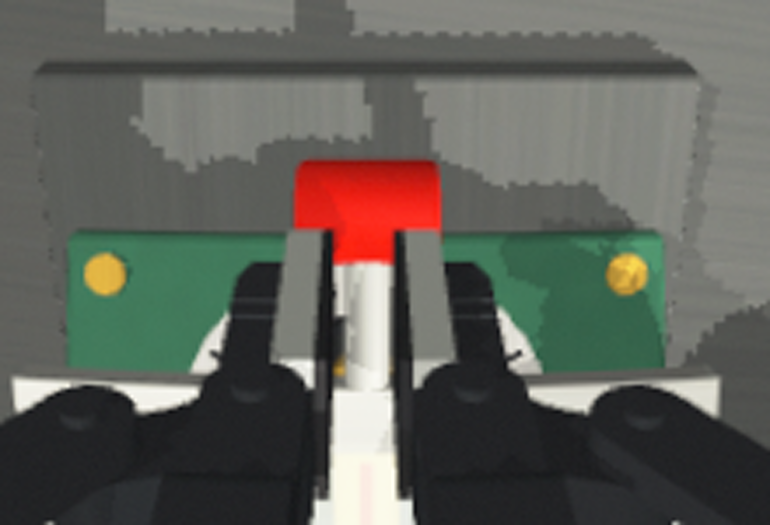

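View pics/c3c.png

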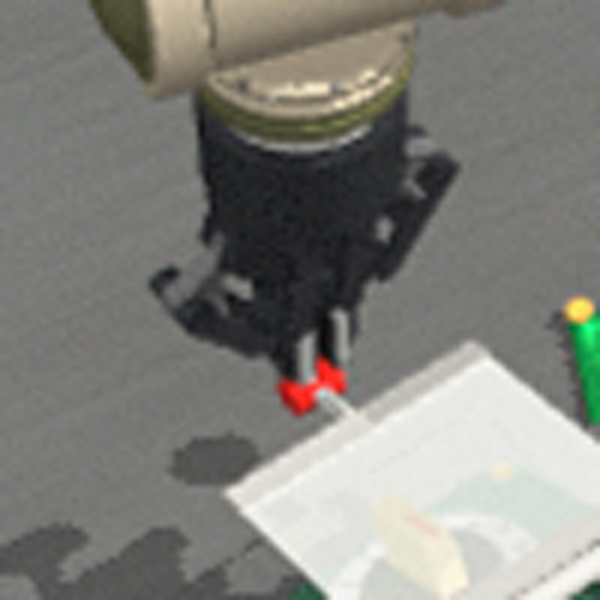

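```bash
python3 - <<'E'
from h import *
print(tri(('side3.png',276.5,199.5),('scene3.png',313.3,163),('wrist3.png',324.3,246.5)))
print(tri(('side3.png',276.5,199.5),('wrist3.png',324.3,246.5)))
print(tri(('side3.png',276.5,199.5),('scene3.png',313.3,163)))
print(robot.get_state()['opening'])
crop('side3.png',250,170,310,220,12,'s3d.png')
E
```

```text
(array([0.50216758, 0.04574641, 0.10775679]), [np.float64(0.003549046949180181), np.float64(0.0026818108903916985), np.float64(0.00496688945337091)])
(array([0.49674135, 0.04134052, 0.11603055]), [np.float64(0.0024986252824355385), np.float64(0.0024986252824354695)])
(array([0.50429026, 0.04789196, 0.10867461]), [np.float64(0.0014517912941549303), np.float64(0.0014517912941549621)])
0.00832250541423783
```

View pics/s3d.png

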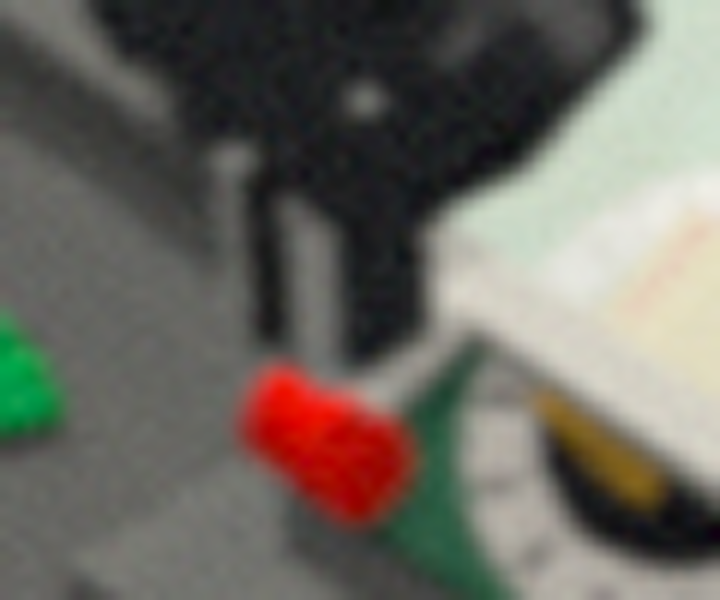

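```bash
python3 - <<'E'
from h import *
grab('side','side4.png');crop('side4.png',250,170,310,220,12,'s4d.png')
s=robot.get_state();print(s['clock'],s['ee_pos'],s['opening'],s['contact_force'],s['qpos'])
print(cv2.absdiff(cv2.imread('pics/side4.png'),cv2.imread('pics/side3.png'))[170:220,250:310].max())
for f in ('side2.png','side3.png','side0.png','scene0.png','scene1.png'):
    d=np.load('pics/'+f+'.npz');M=R.from_rotvec(d['rot']).as_matrix()
    print(f,'tcp',proj(f,d['ee']).round(1),'grasp',proj(f,d['ee']-.019*M[:,2]).round(1),[proj(f,d['ee']+sg*M[:,1]*.03).round(1) for sg in(-1,1)], [proj(f,d['ee']+sg*M[:,1]*.03-.027*M[:,2]).round(1) for sg in(-1,1)])
E
```

```text
4.5 [0.5000165  0.04232994 0.0805053 ] 0.008523710140750436 [ 0.60200911  0.0238869  -1.19202248] [-1.51865541e-01  4.13998316e-01  1.60380799e+00 -5.05373257e-05
  1.12382265e+00 -1.85878143e+00]
22
side2.png tcp [275.8 199.4] grasp [275.3 191.6] [array([286.5, 206.9]), array([265.5, 192.1])] [array([286. , 195.7]), array([264.5, 181.1])]
side3.png tcp [277.6 213.3] grasp [277.1 206. ] [array([288. , 220.9]), array([267.5, 206. ])] [array([287.5, 210.3]), array([266.6, 195.6])]
side0.png tcp [311.  168.6] grasp [311.  159.9] [array([297.3, 174.8]), array([324.4, 162.7])] [array([296.9, 162.3]), array([324.6, 150.3])]
scene0.png tcp [303.4 165.5] grasp [303.1 160.7] [array([297.3, 155.6]), array([309.7, 175.6])] [array([296.7, 148.7]), array([309.4, 169. ])]
scene1.png tcp [303.4 165.5] grasp [303.1 160.7] [array([292.2, 172.2]), array([314.4, 158.8])] [array([291.5, 165.5]), array([314.2, 151.9])]
```

View pics/s4d.png

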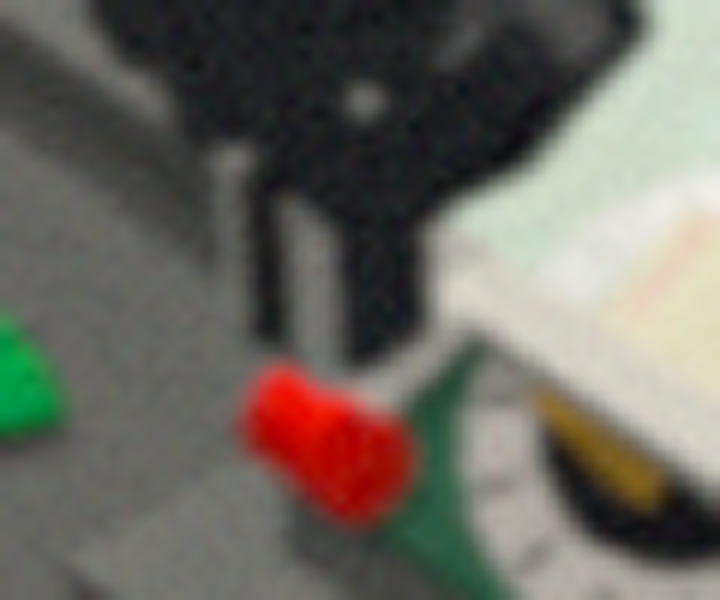

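The picture isn't lagging. The visible fingertips are about 27 mm farther back than the reported TCP implies, just above the roller. I'll open and descend in checked steps, trusting the pictures.

```bash
python3 -m jog '[[0,0,0,0],[0,0,0,0],[0,0,0,0],[0,0,0,0]]' 0 30
python3 -m jog '[[0,0,0.3,0],[0,0,0.3,0],[0,0,0,0]]' 
python3 - <<'E'
from h import *
for n in('scene','side','wrist'): grab(n,n+'5.png')
crop('side5.png',250,160,310,220,10,'s5d.png'); crop('scene5.png',280,130,340,180,10,'c5d.png');crop('wrist5.png',220,180,440,330,3.5,'w5c.png')
a=[cv2.imread('pics/'+f) for f in('s5d.png','c5d.png')]; a[1]=cv2.copyMakeBorder(a[1],0,100,0,0,0)
cv2.imwrite('pics/m5.png',cv2.resize(np.hstack(a),None,fx=.66,fy=.66))
E
```

```text
clock: 4.9
ee_pos: [0.5, 0.0423, 0.0805]
tcp_rot: [-0.214, 3.134, -0.0]
contact_force: [-0.4, -0.2, 0.7]
opening: 0.0424
clock: 5.2
ee_pos: [0.4992, 0.0425, 0.0642]
tcp_rot: [0.213, -3.132, -0.001]
contact_force: [-0.3, -0.2, 0.5]
opening: 0.0429
```

View pics/m5.png

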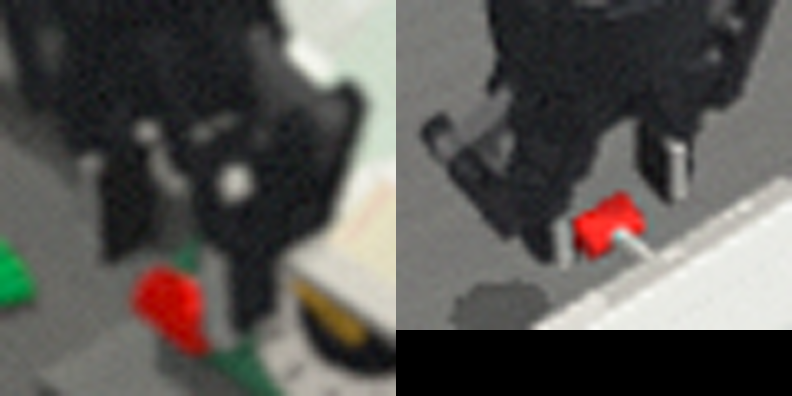

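View pics/w5c.png

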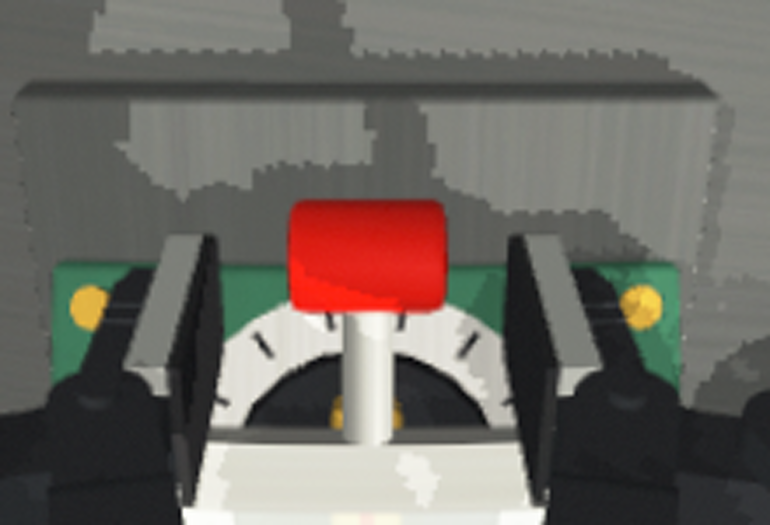

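The fingertips now stand either side of the roller at roughly its centre height. I'll go about 14 mm deeper and pinch.

```bash
python3 -m jog '[[0,0,0.3,0],[0,0,0.28,0],[0,0,0,0]]' 
python3 -m jog '[[0,0,0,0],[0,0,0,0],[0,0,0,0],[0,0,0,0],[0,0,0,0]]' -0.8 30
python3 - <<'E'
from h import *
for n in('scene','side','wrist'): grab(n,n+'6.png')
crop('side6.png',250,160,310,220,10,'s5d.png'); crop('scene6.png',280,130,340,180,10,'c5d.png');crop('wrist6.png',220,180,440,330,3.5,'w6c.png')
a=[cv2.imread('pics/'+f) for f in('s5d.png','c5d.png')]; a[1]=cv2.copyMakeBorder(a[1],0,100,0,0,0)
cv2.imwrite('pics/m6.png',cv2.resize(np.hstack(a),None,fx=.66,fy=.66))
E
```

```text
clock: 5.65
ee_pos: [0.4994, 0.0424, 0.05]
tcp_rot: [0.213, -3.132, -0.001]
contact_force: [-0.0, -0.6, -1.1]
opening: 0.0428
clock: 6.15
ee_pos: [0.5, 0.043, 0.051]
tcp_rot: [-0.214, 3.134, 0.002]
contact_force: [0.0, 4.6, -2.4]
opening: 0.0233
```

View pics/m6.png

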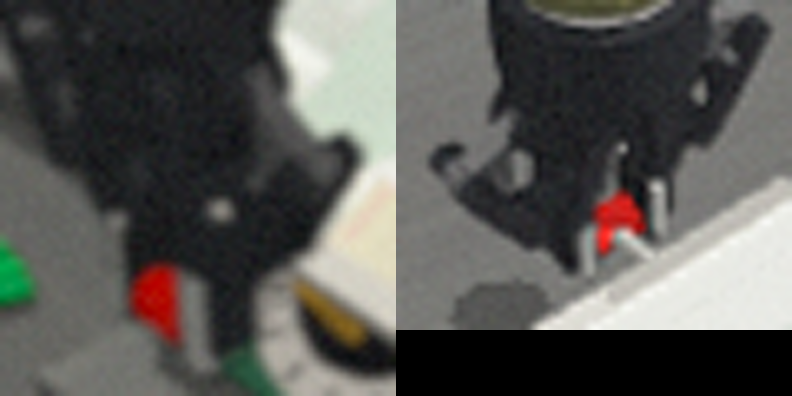

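View pics/w6c.png

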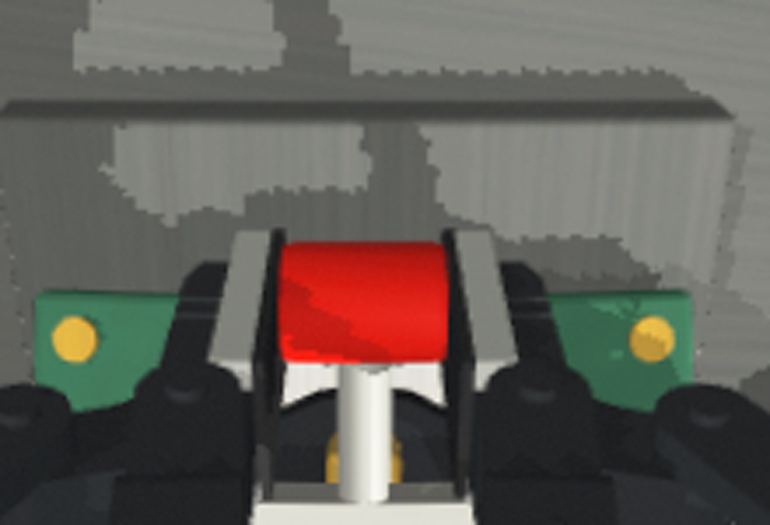

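The roller is pinched: the opening reads 23.3 mm and the pads sit on both its ends. Now I'll work out the arc about the hinge.

```bash
python3 - <<'E'
import numpy as np
th=np.radians(np.linspace(-18.5,89.5,28)); p=.162*np.c_[np.cos(th),-np.sin(th)]/.025
d=np.diff(p,axis=0)
for i in range(0,27,9): print(d[i:i+9].round(2).tolist(), (p[i+9]-p[i]).round(2))
E
```

```text
[[0.13, -0.43], [0.1, -0.44], [0.07, -0.45], [0.04, -0.45], [0.0, -0.45], [-0.03, -0.45], [-0.06, -0.45], [-0.09, -0.44], [-0.12, -0.44]] [ 0.03 -4.  ]
[[-0.15, -0.43], [-0.18, -0.41], [-0.21, -0.4], [-0.24, -0.39], [-0.26, -0.37], [-0.29, -0.35], [-0.31, -0.33], [-0.33, -0.31], [-0.35, -0.28]] [-2.33 -3.26]
[[-0.37, -0.26], [-0.39, -0.23], [-0.4, -0.2], [-0.42, -0.17], [-0.43, -0.14], [-0.44, -0.11], [-0.44, -0.08], [-0.45, -0.05], [-0.45, -0.02]] [-3.8  -1.27]
```

```bash
python3 -m jog '[[0.13,0,-0.43,0],[0.1,0,-0.44,0],[0.07,0,-0.45,0],[0.04,0,-0.45,0],[0,0,-0.45,0],[-0.03,0,-0.45,0],[-0.06,0,-0.45,0],[-0.09,0,-0.44,0],[-0.12,0,-0.44,0],[0,0,0,0]]'
python3 - <<'E'
from h import *
rel([.5,.043,.151])
for n in('scene','side'): grab(n,n+'7.png')
crop('side7.png',220,100,380,250,4,'s7.png'); crop('scene7.png',260,90,420,240,4,'c7.png')
cv2.imwrite('pics/m7.png',cv2.resize(np.hstack([cv2.imread('pics/s7.png'),cv2.imread('pics/c7.png')]),None,fx=.62,fy=.62))
E
```

```text
clock: 7.3
ee_pos: [0.4999, 0.043, 0.1521]
tcp_rot: [-0.214, 3.132, 0.002]
contact_force: [3.6, 5.8, -1.3]
opening: 0.0227
t 7.3 tcp [0.4999 0.043  0.1521] F [ 3.6  5.8 -1.3] open 0.0227
M [[-0.991, -0.136, 0.003], [-0.136, 0.991, 0.001], [-0.003, 0.001, -1.0]]
need units [-0.002  0.     0.043]
```

View pics/m7.png

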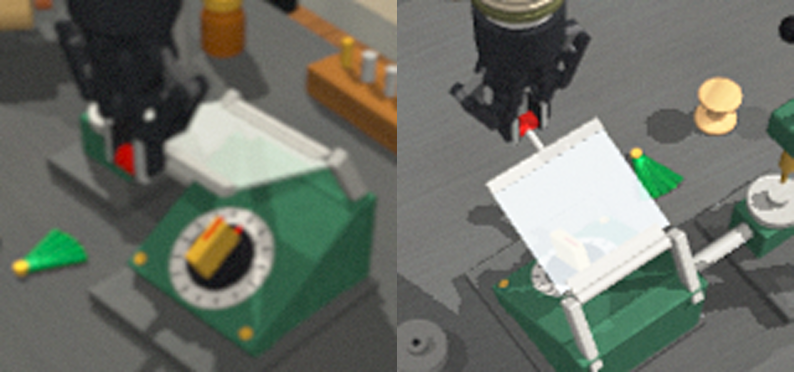

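The visor is following with low forces, and the roller is still held. I'll continue the arc.

```bash
python3 -m jog '[[-0.15,0,-0.43,0],[-0.18,0,-0.41,0],[-0.21,0,-0.4,0],[-0.24,0,-0.39,0],[-0.26,0,-0.37,0],[-0.29,0,-0.35,0],[-0.31,0,-0.33,0],[-0.33,0,-0.31,0],[-0.35,0,-0.28,0],[0,0,0,0]]'
python3 -m jog '[[-0.37,0,-0.26,0],[-0.39,0,-0.23,0],[-0.4,0,-0.2,0],[-0.42,0,-0.17,0],[0,0,0,0]]'
python3 - <<'E'
from h import *
for n in('scene','side'): grab(n,n+'8.png')
crop('side8.png',220,50,380,220,4,'s7.png'); crop('scene8.png',260,70,420,240,4,'c7.png')
cv2.imwrite('pics/m8.png',cv2.resize(np.hstack([cv2.imread('pics/s7.png'),cv2.imread('pics/c7.png')]),None,fx=.62,fy=.62))
E
```

```text
clock: 8.4
ee_pos: [0.557, 0.0508, 0.2326]
tcp_rot: [0.215, -3.134, -0.002]
contact_force: [1.9, 4.1, -3.2]
opening: 0.0229
clock: 8.9
ee_pos: [0.5959, 0.0561, 0.2539]
tcp_rot: [0.215, -3.134, -0.002]
contact_force: [0.8, 5.6, -2.8]
opening: 0.0233
```

View pics/m8.png

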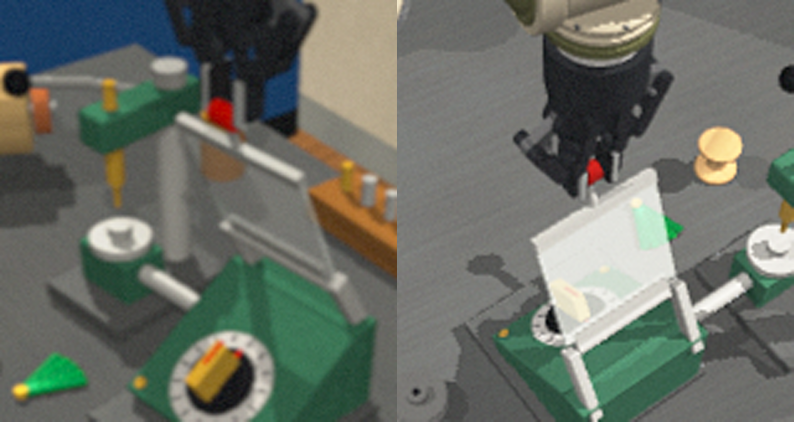

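```bash
python3 -m jog '[[-0.43,0,-0.14,0],[-0.44,0,-0.11,0],[-0.44,0,-0.08,0],[-0.45,0,-0.05,0],[-0.45,0,-0.02,0],[0,0,0,0],[0,0,0,0]]'
python3 - <<'E'
from h import *
for n in('scene','side'): grab(n,n+'9.png')
crop('side9.png',220,50,380,220,4,'s7.png'); crop('scene9.png',260,70,420,240,4,'c7.png')
cv2.imwrite('pics/m9.png',cv2.resize(np.hstack([cv2.imread('pics/s7.png'),cv2.imread('pics/c7.png')]),None,fx=.62,fy=.62))
E
```

```text
clock: 9.7
ee_pos: [0.6504, 0.0635, 0.2646]
tcp_rot: [-0.215, 3.133, 0.001]
contact_force: [-0.1, 5.9, 0.2]
opening: 0.023
```

View pics/m9.png

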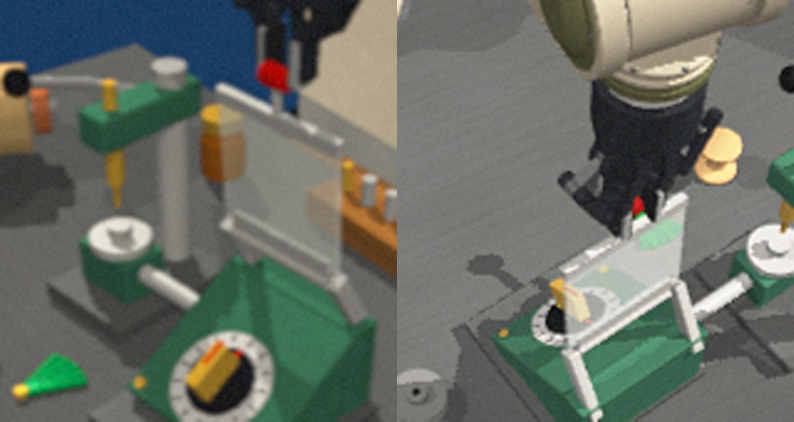

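The visor stands about upright, with the grip about 0.16 m above the hinge. I'll let go and lift away.

```bash
python3 -m jog '[[0,0,0,0],[0,0,0,0],[0,0,0,0],[0,0,0,0]]' 0
python3 -m jog '[[0,0,-0.4,0],[0,0,-0.6,0],[0,0,-0.6,0],[0.5,0,-0.3,0],[1,0,0,0],[1,0,0,0],[1,0,0,0],[1,0,0,0],[1,0,0,0],[0,0,0,0]]'
python3 - <<'E'
from h import *
for n in('scene','side','wrist'): grab(n,n+'10.png')
crop('side10.png',220,50,380,220,5,'s10.png'); crop('scene10.png',260,100,420,260,5,'c10.png')
E
```

```text
clock: 10.2
ee_pos: [0.6504, 0.0627, 0.2644]
tcp_rot: [-0.213, 3.134, -0.001]
contact_force: [0.4, 0.4, -0.4]
opening: 0.0425
clock: 11.2
ee_pos: [0.5114, 0.0443, 0.3131]
tcp_rot: [-0.213, 3.133, -0.001]
contact_force: [0.4, 0.7, 0.3]
opening: 0.0423
```

View pics/s10.png

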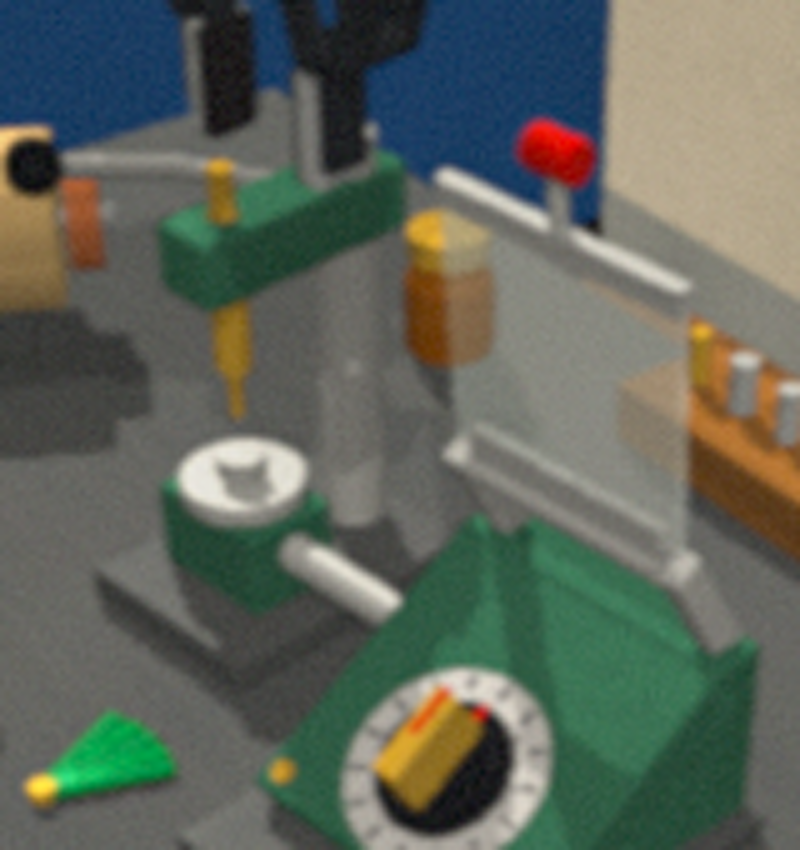

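View pics/c10.png

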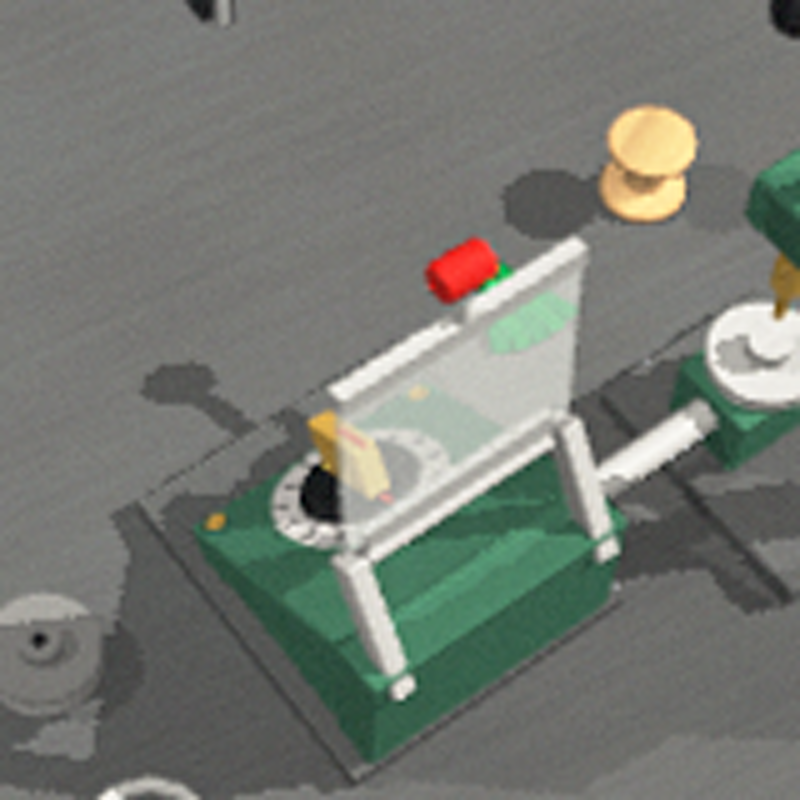

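View pics/wrist10.png

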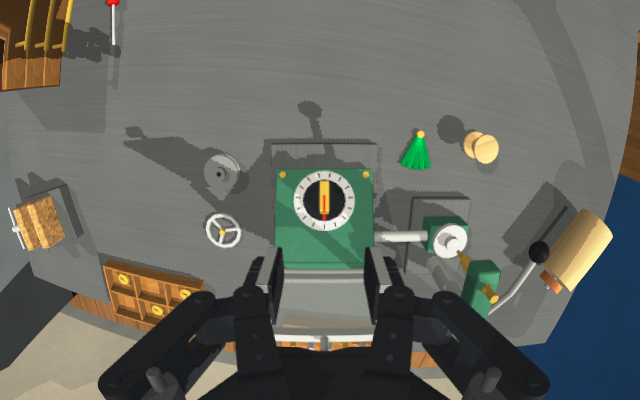

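The visor stays up on its own. Next I'll close the gripper to use it as a blunt probe and measure the real fingertip against the reported TCP. I'll also locate the dial in an enlarged view.

```bash
python3 -m jog '[[0,0,0.5,0],[0,0,0.5,0],[0,0,0.5,0],[0,0,0.3,0],[0,0,0,0],[0,0,0,0],[0,0,0,0]]' -1
python3 - <<'E'
from h import *
for n in('scene','side','wrist'): grab(n,n+'11.png')
d=np.load('pics/side11.png.npz');M=R.from_rotvec(d['rot']).as_matrix();print(d['ee'])
for f in('side11.png','wrist11.png','scene11.png'):
  print(f,'tcp',proj(f,d['ee']),'-.028',proj(f,d['ee']-M[:,2]*.028))
c=proj('side11.png',d['ee']).astype(int);print(c)
crop('side11.png',250,90,350,230,5,'s11.png')
c=proj('scene11.png',d['ee']).astype(int)
crop('scene11.png',c[0]-40,c[1]-50,c[0]+40,c[1]+30,8,'c11.png');print(c)
crop('wrist11.png',240,130,400,270,5,'w11.png')
E
```

```text
clock: 12.05
ee_pos: [0.5145, 0.0443, 0.2674]
tcp_rot: [-0.214, 3.133, -0.0]
contact_force: [-0.5, -1.1, 0.1]
opening: -0.0001
[0.51445013 0.04428191 0.26730415]
side11.png tcp [278.57661457 127.5626363 ] -.028 [277.73549534 112.98183786]
wrist11.png tcp [324.20382709 229.46287756] -.028 [324.35798778 250.09626198]
scene11.png tcp [313.07065387 125.44414936] -.028 [312.83228539 116.98566365]
[278 127]
[313 125]
```

View pics/s11.png

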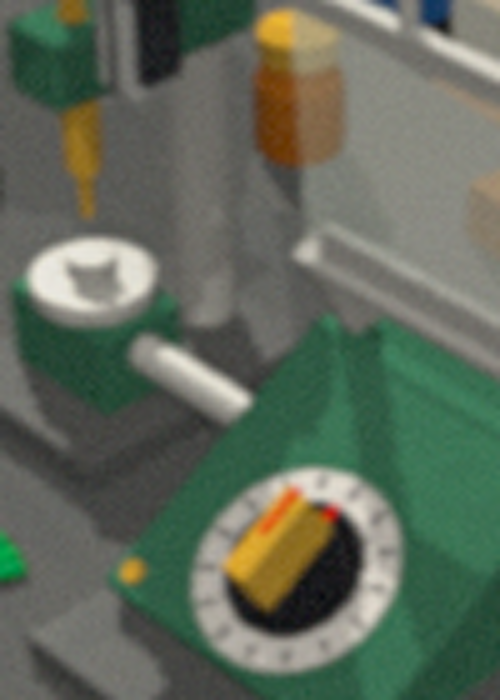

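View pics/c11.png

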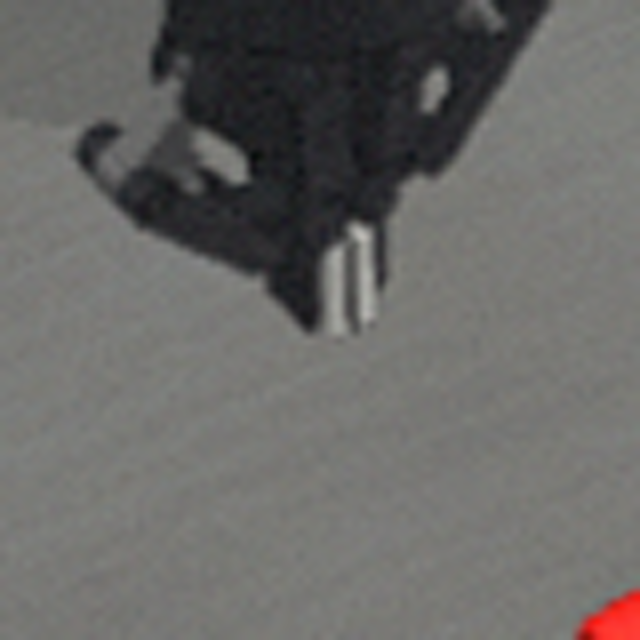

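View pics/w11.png

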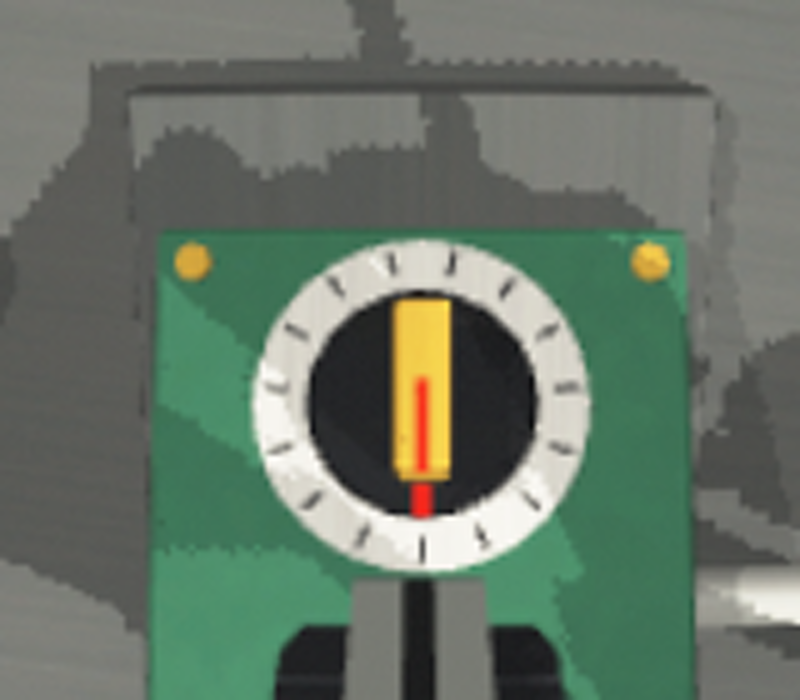

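```bash
python3 - <<'E'
from h import *
d=np.load('pics/side11.png.npz');M=R.from_rotvec(d['rot']).as_matrix()
for k in(.02,.024,.028,.032,.036):
  P=lambda f,x,y=0: proj(f,d['ee']-M[:,2]*k+M[:,0]*x+M[:,1]*y).round(1).tolist()
  print(k,'wrist near face',P('wrist11.png',.011),P('wrist11.png',.011,-.0145),P('wrist11.png',.011,.0145),'scene far',P('scene11.png',-.011),'side near',P('side11.png',.011),P('side11.png',.011,-.014))
E
```

```text
0.02 wrist near face [324.3, 226.6] [299.1, 226.5] [349.6, 226.5] scene far [316.0, 122.8] side near [273.0, 119.6] [278.6, 122.8]
0.024 wrist near face [324.4, 229.5] [298.6, 229.4] [350.1, 229.4] scene far [316.0, 121.6] side near [272.8, 117.5] [278.5, 120.7]
0.028 wrist near face [324.4, 232.5] [298.0, 232.4] [350.7, 232.4] scene far [315.9, 120.4] side near [272.7, 115.4] [278.3, 118.5]
0.032 wrist near face [324.4, 235.7] [297.5, 235.6] [351.3, 235.6] scene far [315.9, 119.1] side near [272.5, 113.2] [278.2, 116.4]
0.036 wrist near face [324.4, 239.0] [296.9, 238.9] [352.0, 238.9] scene far [315.9, 117.9] side near [272.4, 111.1] [278.1, 114.2]
```

```bash
python3 - <<'E'
from h import *
crop('side11.png',280,175,340,235,12,'s11b.png')
crop('scene11.png',310,170,370,220,12,'c11b.png')
E
```

```text
(no output)
```

View pics/s11b.png

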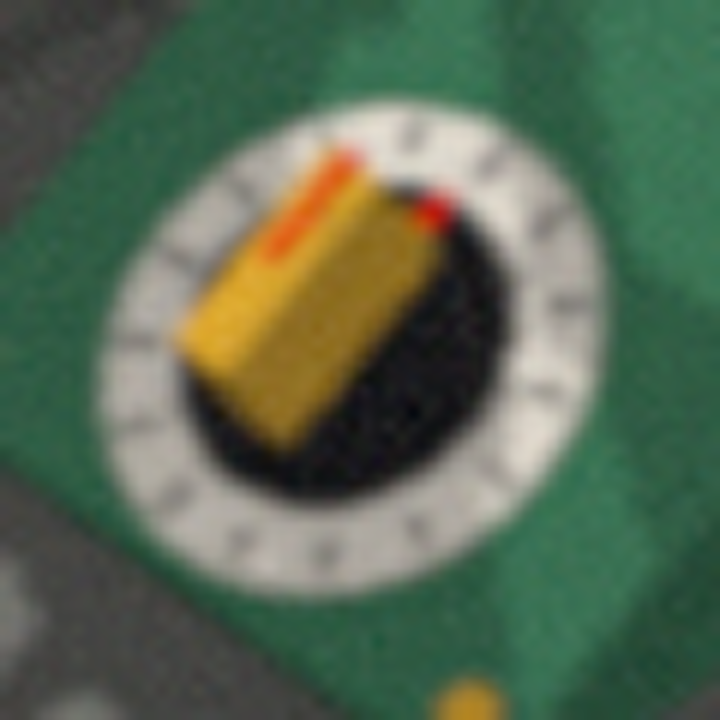

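View pics/c11b.png

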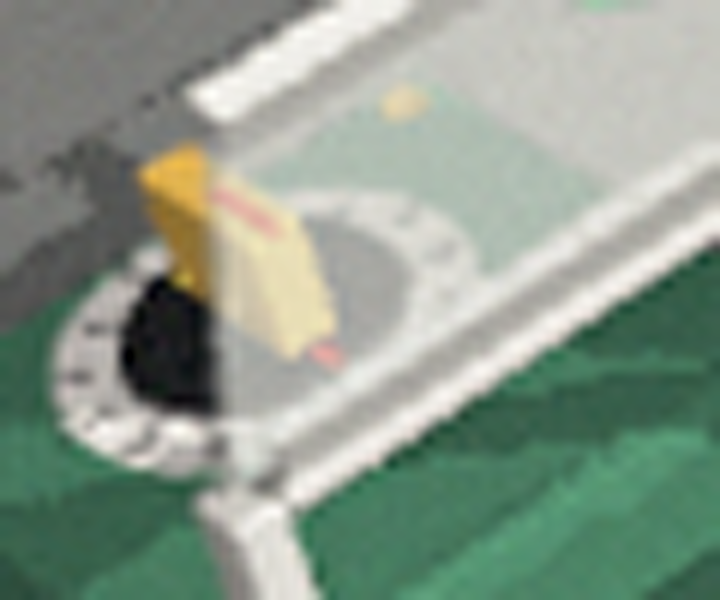

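```bash
cat > fit.py <<'E'
from h import *
from scipy.optimize import least_squares
W=lambda x,y:('wrist11.png',240+x/5,130+y/5)
S=lambda x,y:('side11.png',280+x/12,175+y/12)
C=lambda x,y:('scene11.png',310+x/12,170+y/12)
obs=[((0,0,0),S(352,348)),((0,0,0),W(421,404)),((-22,7,36),S(178,338)),((-22,-7,36),S(232,388)),((-22,-7,6),S(285,450)),((22,-7,36),S(380,185)),((30,0,6),S(435,213)),
((-22,0,36),W(422,300)),((22,0,36),W(422,470)),((30,0,6),W(422,500)),((-22,7,36),C(205,148)),((-22,-7,36),C(140,178)),((30,0,6),C(328,355))]
def axes(yaw):
    hx=np.array([np.cos(yaw),np.sin(yaw),0]);hy=np.array([-np.sin(yaw),np.cos(yaw),0]);hz=np.array([0,0,1.])
    return np.c_[hx*np.cos(np.pi/6)+hz*.5, hy, hz*np.cos(np.pi/6)-hx*.5]
def res(p):
    A=axes(p[3]); c=p[:3]
    return np.concatenate([proj(o[0],c+A@(np.array(q)/1000))-o[1:] for q,o in obs])
if __name__=='__main__':
    r=least_squares(res,[.585,.054,.052,.136],loss='soft_l1'); print(r.x,np.degrees(r.x[3])); print(r.fun.reshape(-1,2).round(1).tolist())
E
python3 fit.py
```

```text
[0.58528951 0.05503658 0.04990046 0.1329851 ] 7.619485137725174
[[-0.1, 0.3], [0.2, 0.0], [-1.3, 0.5], [-1.0, -0.4], [0.1, 0.5], [0.2, -0.4], [0.8, -0.8], [0.2, -0.4], [0.2, -0.2], [0.0, 2.1], [-1.9, 0.1], [-1.0, 0.4], [0.1, 1.5]]
```

The model fits: dial face centre (0.585, 0.055, 0.050), yaw 7.6°, bar pointing straight up-slope with its pointer on a tick. This interface can't tilt the tool, so I'll push the bar's front end toward +y with the shut fingers, one click at a time. First I'll move beside the knob.

```bash
cat >> h.py <<'E'
c0=np.array([.5853,.0550,.0499]);yw=np.radians(7.6)
hx=np.array([np.cos(yw),np.sin(yw),0]);hy=np.array([-np.sin(yw),np.cos(yw),0])
def hd(x,y,z): return c0+hx*x/1000+hy*y/1000+np.array([0,0,z/1000])
def where():
    s=robot.get_state(); v=np.array(s['ee_pos'])-c0; print('t',round(s['clock'],2),'head mm rel dial',(v@hx*1000).round(1),(v@hy*1000).round(1),(v[2]*1000).round(1),'F',np.round(s['contact_force'],1),'M',np.round(s['ft_torque'],2))
E
python3 - <<'E'
from h import *
rel(hd(-42,-33,5)); rel(hd(-42,-33,-39))
E
```

```text
t 12.2 tcp [0.5143 0.0443 0.2672] F [-0.2 -0.2 -0.2] open -0.0003
M [[-0.991, -0.136, 0.001], [-0.136, 0.991, -0.0], [-0.001, -0.0, -1.0]]
need units [-1.18  -1.273  8.492]
t 12.2 tcp [0.5143 0.0443 0.2672] F [-0.2 -0.2 -0.2] open -0.0003
M [[-0.991, -0.136, 0.001], [-0.136, 0.991, -0.0], [-0.001, -0.0, -1.0]]
need units [-1.179 -1.273 10.252]
```

```bash
python3 -m jog '[[-0.3,-0.32,0.6,0],[-0.3,-0.32,0.9,0],[-0.3,-0.32,0.9,0],[-0.28,-0.31,0.9,0],[0,0,0.9,0],[0,0,0.9,0],[0,0,0.9,0],[0,0,0.9,0],[0,0,0.9,0],[0,0,0.7,0],[0,0,0,0]]' -1
python3 - <<'E'
from h import *
where()
for n in('scene','side','wrist'): grab(n,n+'12.png')
crop('side12.png',250,130,350,230,6,'s7.png'); crop('scene12.png',280,120,380,220,6,'c7.png')
cv2.imwrite('pics/m12.png',cv2.resize(np.hstack([cv2.imread('pics/s7.png'),cv2.imread('pics/c7.png')]),None,fx=.66,fy=.66))
crop('wrist12.png',240,120,420,270,4,'w12.png')
E
```

```text
clock: 13.3
ee_pos: [0.5466, 0.017, 0.0525]
tcp_rot: [0.213, -3.131, -0.002]
contact_force: [-0.2, 0.2, 0.5]
opening: 0.0004
t 13.3 head mm rel dial -43.4 -32.5 2.6 F [-0.2  0.2  0.5] M [-0.03  0.02  0.01]
```

View pics/m12.png

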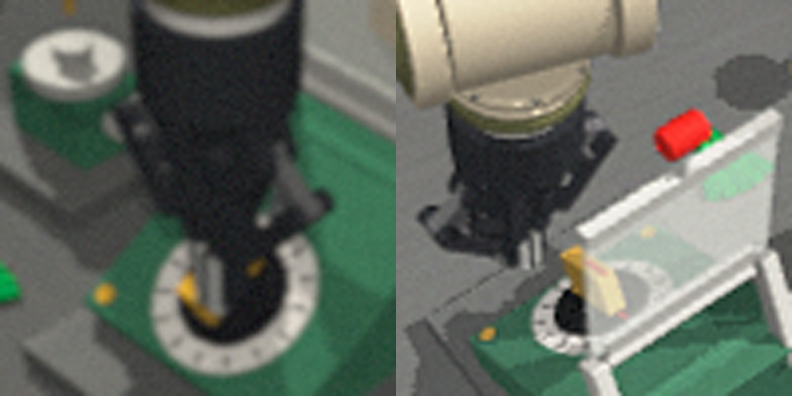

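View pics/w12.png

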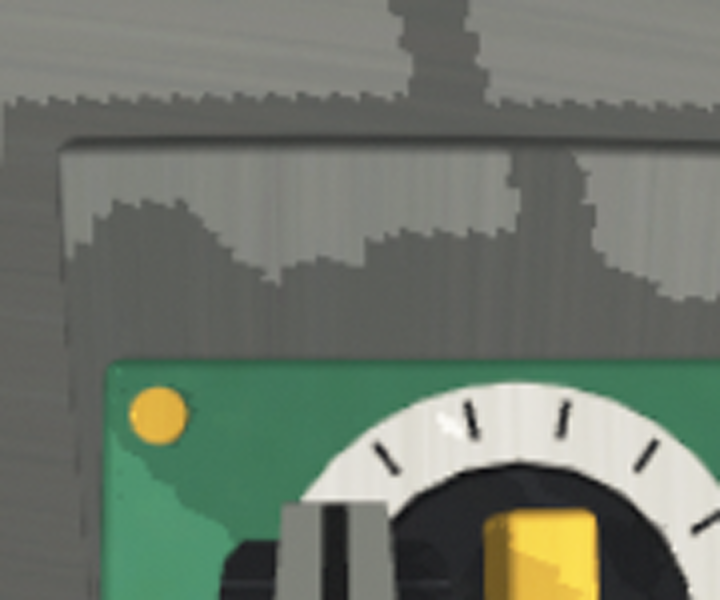

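```bash
python3 - <<'E'
from h import *
d=np.load('pics/side12.png.npz');M=R.from_rotvec(d['rot']).as_matrix()
for k in(.036,.04,.044,.048):
  P=lambda f,x,y=0: proj(f,d['ee']-M[:,2]*k+M[:,0]*x+M[:,1]*y).round(1).tolist()
  print(k,'side near',P('side12.png',.011,-.007),P('side12.png',.011,.0),P('side12.png',-.011,-.007),'scene far',P('scene12.png',-.011),)
crop('side12.png',280,175,330,225,14,'s12b.png')
crop('scene12.png',290,160,340,200,14,'c12b.png')
E
```

```text
0.036 side near [303.5, 211.3] [301.0, 209.6] [311.7, 205.9] scene far [313.3, 188.1]
0.04 side near [303.5, 209.7] [301.0, 208.0] [311.7, 204.4] scene far [313.3, 187.3]
0.044 side near [303.5, 208.2] [301.0, 206.4] [311.7, 202.8] scene far [313.2, 186.4]
0.048 side near [303.5, 206.6] [300.9, 204.9] [311.7, 201.3] scene far [313.2, 185.6]
```

View pics/s12b.png

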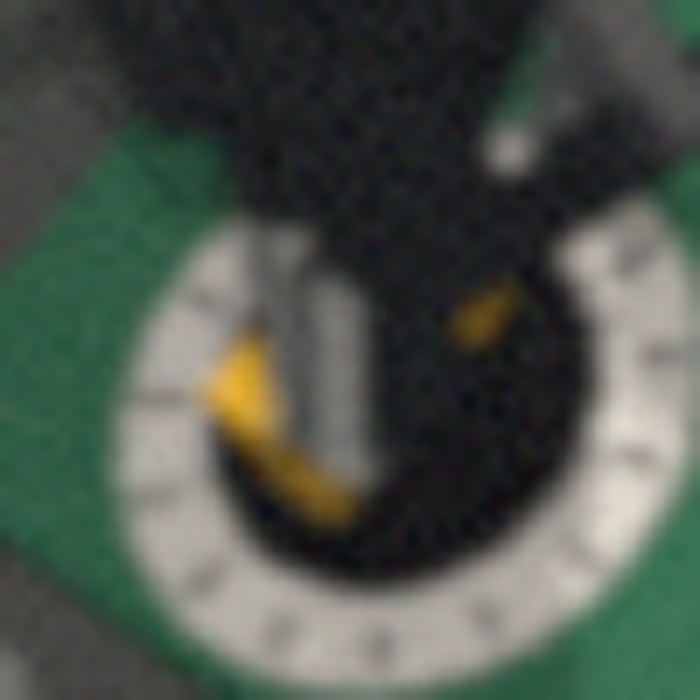

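View pics/c12b.png

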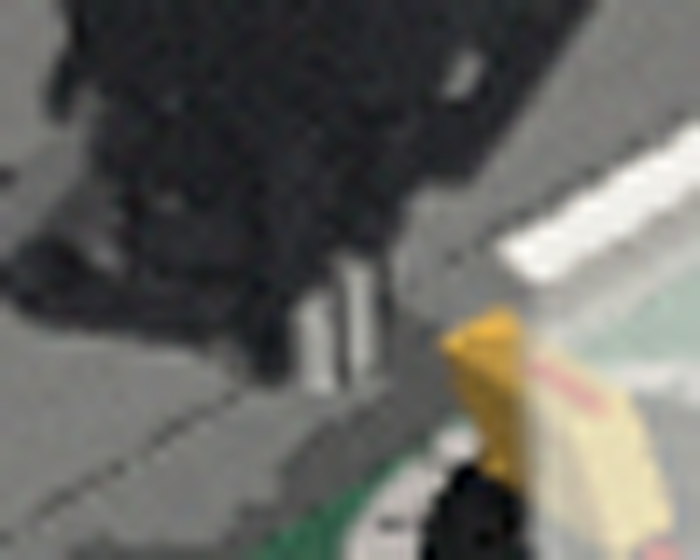

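The measured fingertip offset is about 40 mm, so the tip is about 43 mm above the dial centre. I'll descend 40 mm beside the bar.

```bash
python3 -m jog '[[-0.06,0,0.5,0],[0,0,0.5,0],[0,0,0.5,0],[0,0,0.1,0],[0,0,0,0]]'
python3 - <<'E'
from h import *
where()
for n in('scene','side','wrist'): grab(n,n+'13.png')
crop('side13.png',280,165,340,225,6.5,'s7.png'); crop('scene13.png',290,150,350,210,6.5,'c7.png')
cv2.imwrite('pics/m13.png',np.hstack([cv2.imread('pics/s7.png'),cv2.imread('pics/c7.png')]))
crop('wrist13.png',240,160,420,290,4,'w13.png')
E
```

```text
clock: 13.95
ee_pos: [0.549, 0.0171, 0.0139]
tcp_rot: [0.214, -3.134, -0.0]
contact_force: [0.4, 0.1, 0.6]
opening: 0.0003
t 13.95 head mm rel dial -40.9 -32.8 -36.0 F [0.4 0.1 0.6] M [ 0.02 -0.02  0.06]
```

View pics/m13.png

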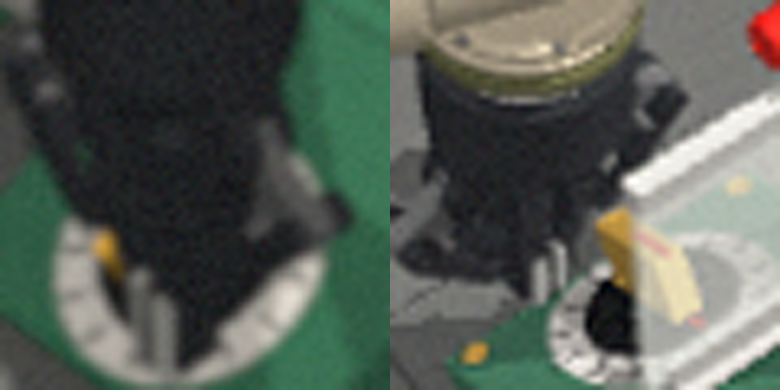

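View pics/w13.png

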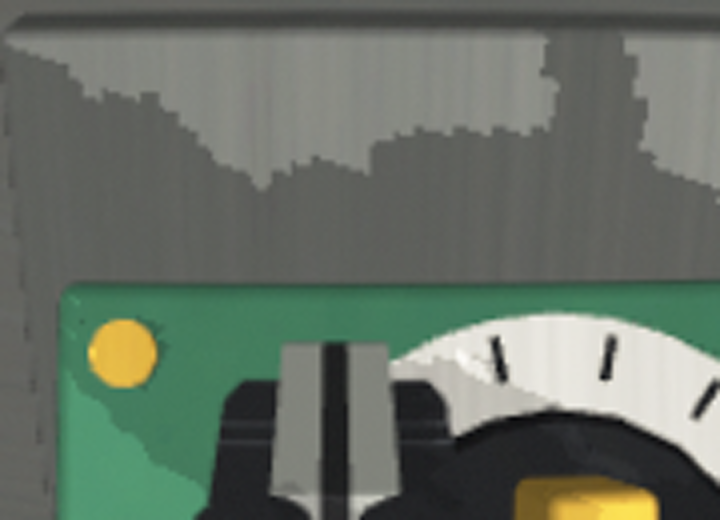

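The tool is in place, and the finger's flank is about 10 mm from the bar. First push: about 16 mm toward +y.

```bash
python3 -m jog '[[0,0.12,0,0],[0,0.12,0,0],[0,0.12,0,0],[0,0.1,0,0],[0,0.1,0,0],[0,0.08,0,0],[0,0,0,0],[0,0,0,0]]'
python3 - <<'E'
from h import *
where()
for n in('scene','side','wrist'): grab(n,n+'14.png')
crop('side14.png',280,165,340,225,6.5,'s7.png'); crop('scene14.png',290,150,350,210,6.5,'c7.png')
cv2.imwrite('pics/m14.png',np.hstack([cv2.imread('pics/s7.png'),cv2.imread('pics/c7.png')]))
crop('wrist14.png',240,160,420,290,4,'w14.png')
E
```

```text
clock: 14.9
ee_pos: [0.5463, 0.0325, 0.014]
tcp_rot: [0.214, -3.133, 0.001]
contact_force: [-2.0, -4.5, -0.8]
opening: 0.0003
t 14.9 head mm rel dial -41.6 -17.1 -35.9 F [-2.  -4.5 -0.8] M [-0.59  0.37  0.03]
```

View pics/m14.png

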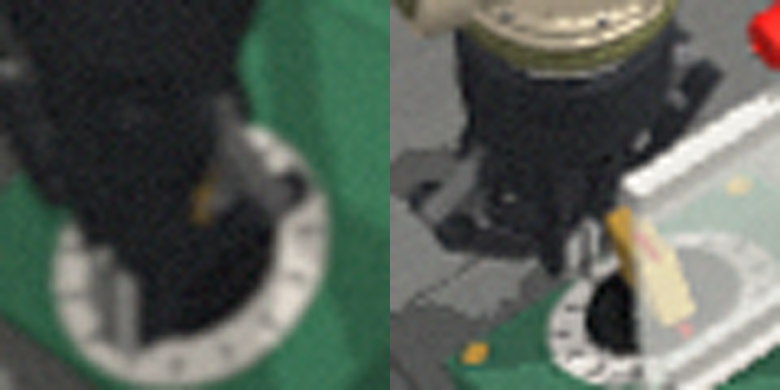

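View pics/w14.png

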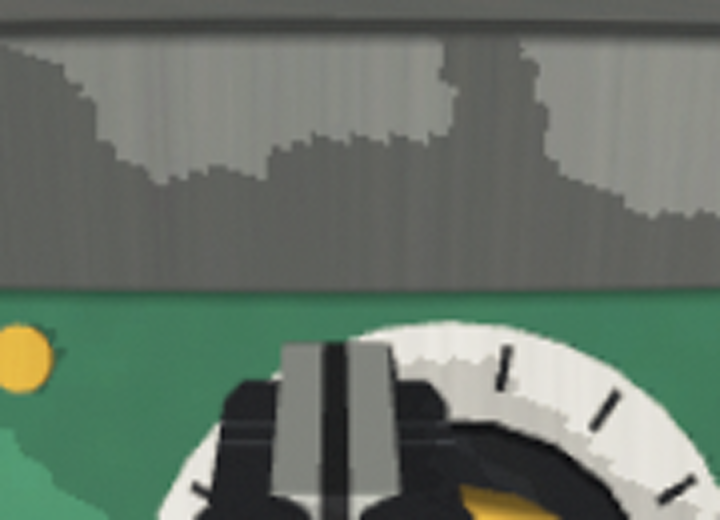

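The bar has begun to turn (pointer moved in the scene view, 5 N reaction). I'll continue a little.

```bash
python3 -m jog '[[0,0.06,0,0],[0,0.06,0,0],[0,0,0,0],[0,0,0,0]]'
python3 - <<'E'
from h import *
where()
for n in('scene','wrist'): grab(n,n+'15.png')
crop('scene15.png',290,150,350,210,6.5,'c7.png');crop('wrist15.png',240,160,420,290,3,'w15.png')
cv2.imwrite('pics/m15.png',np.hstack([cv2.imread('pics/c7.png')[:390],cv2.imread('pics/w15.png')[:390][:, :400]]) if 0 else cv2.imread('pics/c7.png'))
E
```

```text
clock: 15.45
ee_pos: [0.5464, 0.036, 0.0142]
tcp_rot: [0.214, -3.134, -0.0]
contact_force: [-2.0, -2.0, -0.9]
opening: 0.0002
t 15.45 head mm rel dial -41.0 -13.7 -35.7 F [-2.  -2.  -0.9] M [-0.26  0.35  0.01]
```

View pics/m15.png

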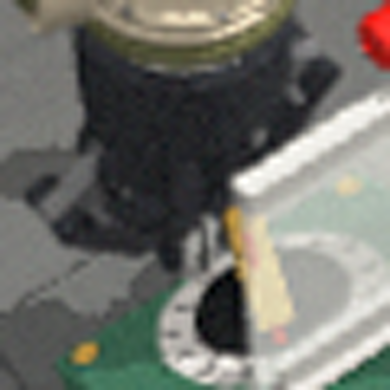

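View pics/w15.png

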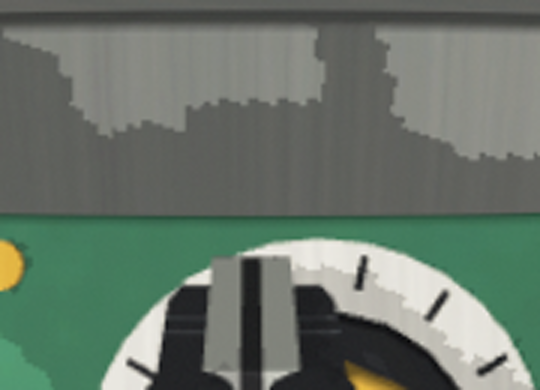

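```bash
cat >> h.py <<'E'
from fit_ax import axes
def pred(fn,ph,s=30,y=0,h=6):
    a=np.radians(ph); A=axes(yw); return proj(fn,c0+A@(np.array([s*np.cos(a)+y*np.sin(a),-s*np.sin(a)+y*np.cos(a),h])/1000))
E
cat > fit_ax.py <<'E'
import numpy as np
def axes(yaw):
    hx=np.array([np.cos(yaw),np.sin(yaw),0]);hy=np.array([-np.sin(yaw),np.cos(yaw),0]);hz=np.array([0,0,1.])
    return np.c_[hx*np.cos(np.pi/6)+hz*.5, hy, hz*np.cos(np.pi/6)-hx*.5]
E
python3 - <<'E'
from h import *
for p in range(0,100,8): print(p,pred('scene15.png',p).round(1),'crop',((pred('scene15.png',p)-[290,150])*6.5).round(0),'barfront top',((pred('scene15.png',p,-22,0,36)-[290,150])*6.5).round(0))
E
```

```text
0 [337.4 201.1] crop [308. 332.] barfront top [214. 220.]
8 [336.  201.9] crop [299. 337.] barfront top [221. 216.]
16 [334.4 202.6] crop [289. 342.] barfront top [228. 213.]
24 [332.8 203.2] crop [278. 346.] barfront top [235. 210.]
32 [331.2 203.7] crop [268. 349.] barfront top [243. 208.]
40 [329.5 204.1] crop [257. 351.] barfront top [251. 206.]
48 [327.9 204.2] crop [246. 353.] barfront top [258. 205.]
56 [326.3 204.3] crop [236. 353.] barfront top [266. 205.]
64 [324.9 204.1] crop [227. 352.] barfront top [273. 205.]
72 [323.6 203.9] crop [218. 350.] barfront top [279. 206.]
80 [322.4 203.4] crop [210. 347.] barfront top [285. 208.]
88 [321.4 202.9] crop [204. 344.] barfront top [290. 210.]
96 [320.6 202.2] crop [199. 339.] barfront top [294. 213.]
```

One click so far: the pointer at crop x=280 gives φ≈23°. On to the second click.

```bash
python3 -m jog '[[0,0.06,0,0],[0,0.06,0,0],[0,0.06,0,0],[0,0.06,0,0],[0,0,0,0],[0,0,0,0]]'
python3 - <<'E'
from h import *
where()
for n in('scene','side'): grab(n,n+'16.png')
crop('scene16.png',290,150,350,210,6.5,'c7.png');crop('side16.png',280,165,340,225,6.5,'s7.png')
cv2.imwrite('pics/m16.png',np.hstack([cv2.imread('pics/c7.png'),cv2.imread('pics/s7.png')]))
E
```

```text
clock: 16.15
ee_pos: [0.5462, 0.0422, 0.0145]
tcp_rot: [-0.213, 3.133, 0.001]
contact_force: [-0.1, 0.1, -0.1]
opening: 0.0001
t 16.15 head mm rel dial -40.5 -7.6 -35.4 F [-0.1  0.1 -0.1] M [-0.01  0.01 -0.02]
```

View pics/m16.png

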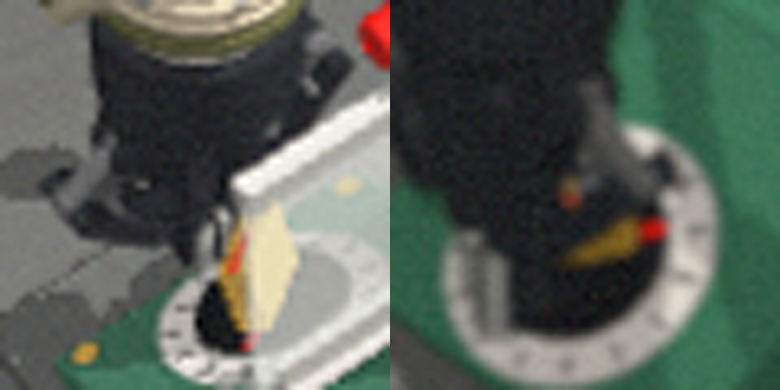

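Two clicks: the pointer at x=247 gives φ≈48°, with zero force, so it has dropped into the detent. For the third click I'll go in small steps, shifting a little uphill.

```bash
python3 -m jog '[[-0.04,0.04,0,0],[-0.04,0.04,0,0],[0,0.04,0,0],[0,0,0,0],[0,0,0,0]]'
python3 - <<'E'
from h import *
where()
for n in('scene','side'): grab(n,n+'17.png')
crop('scene17.png',290,150,350,210,6.5,'c7.png');crop('side17.png',280,165,340,225,6.5,'s7.png')
cv2.imwrite('pics/m17.png',np.hstack([cv2.imread('pics/c7.png'),cv2.imread('pics/s7.png')]))
E
```

```text
clock: 16.75
ee_pos: [0.547, 0.0438, 0.0143]
tcp_rot: [0.214, -3.133, 0.003]
contact_force: [-3.3, -8.6, 2.4]
opening: 0.0002
t 16.75 head mm rel dial -39.5 -6.0 -35.6 F [-3.3 -8.6  2.4] M [-1.35  0.49 -0.  ]
```

View pics/m17.png

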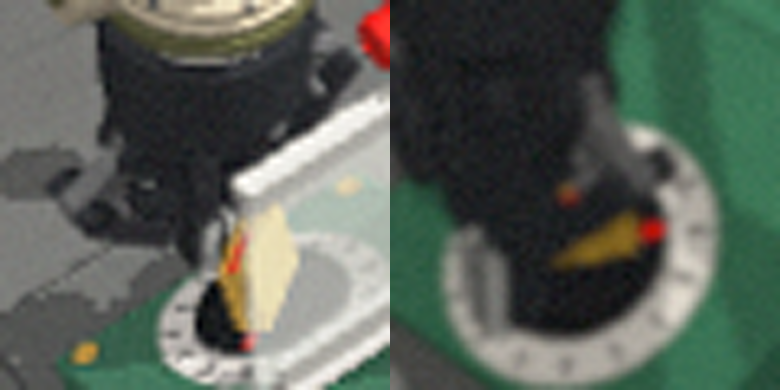

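The reaction is 8.6 N and the knob has turned only a little further. I'll look from the wrist before pushing more.

```bash
python3 - <<'E'
from h import *
grab('wrist','wrist18.png'); where()
crop('wrist18.png',230,160,430,300,4,'w18.png')
crop('side17.png',270,150,350,230,9,'s17b.png')
E
```

```text
t 16.9 head mm rel dial -39.5 -6.0 -35.6 F [-3.2 -8.9  2.2] M [-1.34  0.48  0.01]
```

View pics/w18.png

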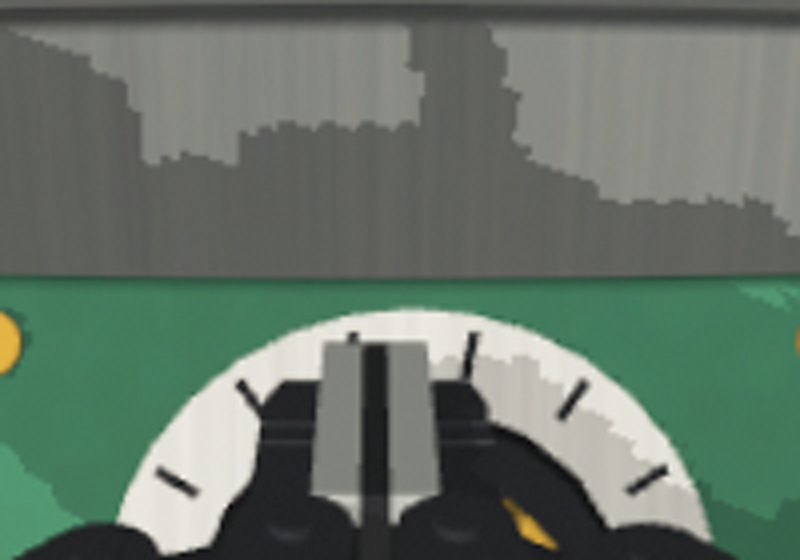

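View pics/s17b.png

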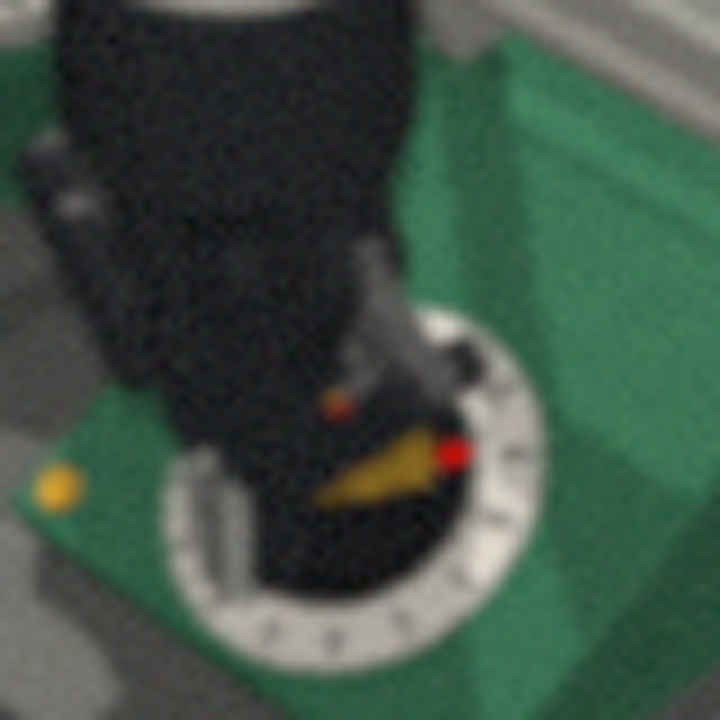

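I can't tell what the tip is touching; it may be grazing the skirt. I'll retreat slightly, raise 10 mm so only the upper finger meets the bar, and push again.

```bash
python3 -m jog '[[0,-0.12,0,0],[0,-0.06,-0.2,0],[0,0,-0.2,0],[-0.06,0,0,0],[0,0,0,0]]'
python3 - <<'E'
from h import *
where()
E
python3 -m jog '[[0,0.1,0,0],[0,0.06,0,0],[0,0,0,0],[0,0,0,0]]'
python3 - <<'E'
from h import *
where()
for n in('scene','side','wrist'): grab(n,n+'19.png')
crop('scene19.png',290,150,350,210,6.5,'c7.png');crop('side19.png',280,165,340,225,6.5,'s7.png')
cv2.imwrite('pics/m19.png',np.hstack([cv2.imread('pics/c7.png'),cv2.imread('pics/s7.png')]))
crop('wrist19.png',230,160,430,300,4,'w19.png')
E
```

```text
clock: 17.4
ee_pos: [0.5492, 0.0409, 0.0245]
tcp_rot: [0.214, -3.134, 0.0]
contact_force: [-2.4, -1.8, 4.0]
opening: 0.0002
t 17.4 head mm rel dial -37.7 -9.2 -25.4 F [-2.4 -1.8  4. ] M [-0.21  0.51 -0.  ]
clock: 17.8
ee_pos: [0.5492, 0.0423, 0.0246]
tcp_rot: [-0.214, 3.134, -0.007]
contact_force: [-3.4, -14.7, 2.9]
opening: -0.0002
t 17.8 head mm rel dial -37.4 -7.8 -25.3 F [ -3.4 -14.7   2.9] M [-2.28  0.58 -0.08]
```

View pics/m19.png

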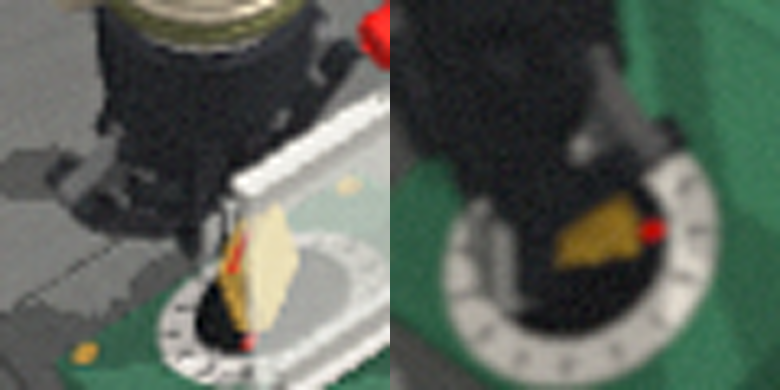

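View pics/w19.png

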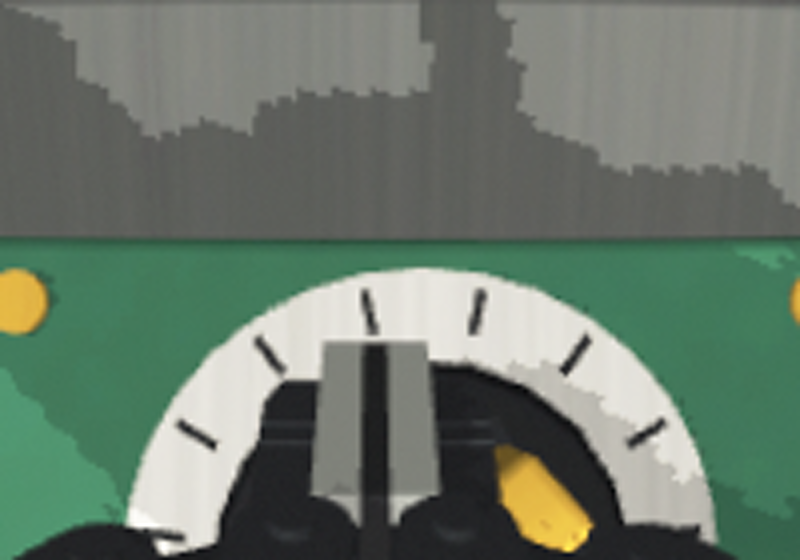

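The push is being resisted without turning the bar. I'll back off in −y and look at the knob and finger shape before trying again.

```bash
python3 -m jog '[[0,-0.2,0,0],[0,-0.3,0,0],[0.2,-0.3,0,0],[0.2,-0.2,-0.2,0],[0.2,0,-0.4,0],[0.2,0,-0.4,0],[0.2,0,-0.4,0],[0,0,0,0]]'
python3 - <<'E'
from h import *
where()
for n in('scene','side','wrist'): grab(n,n+'20.png')
crop('scene20.png',290,150,350,210,6.5,'c7.png');crop('side20.png',280,165,340,225,6.5,'s7.png')
cv2.imwrite('pics/m20.png',np.hstack([cv2.imread('pics/c7.png'),cv2.imread('pics/s7.png')]))
crop('wrist20.png',230,120,430,270,4,'w20.png')
E
```

```text
clock: 18.75
ee_pos: [0.5277, 0.0167, 0.0612]
tcp_rot: [-0.214, 3.131, -0.001]
contact_force: [0.5, -0.3, 1.0]
opening: 0.0001
t 18.75 head mm rel dial -62.1 -30.4 11.3 F [ 0.5 -0.3  1. ] M [ 0.02 -0.04 -0.  ]
```

View pics/m20.png

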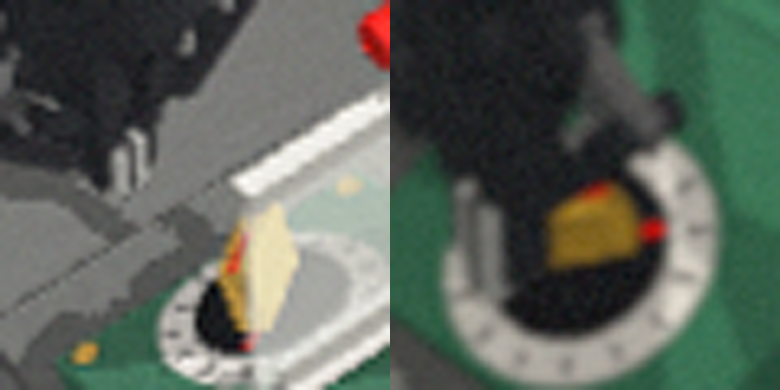

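View pics/w20.png

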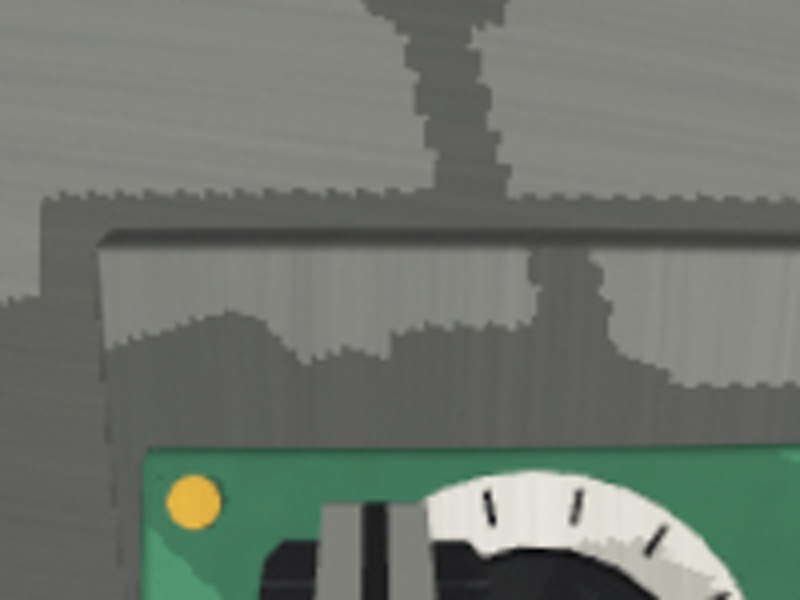

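The pointer is at φ≈48° (two clicks) and the force is zero after backing off. At this bar angle, pushing +y has poor leverage. I'll go in front of the bar's front end and push it uphill (+x), starting by moving there.

```bash
python3 -m jog '[[-0.04,0.6,0,0],[-0.1,0.6,0,0],[-0.1,0.58,0,0],[0,0,0.5,0],[0,0,0.5,0],[0,0,0.5,0],[0,0,0.07,0],[0,0,0,0],[0,0,0,0]]'
python3 - <<'E'
from h import *
where()
for n in('scene','side','wrist'): grab(n,n+'21.png')
crop('scene21.png',290,150,350,210,6.5,'c7.png');crop('side21.png',280,165,340,225,6.5,'s7.png')
cv2.imwrite('pics/m21.png',np.hstack([cv2.imread('pics/c7.png'),cv2.imread('pics/s7.png')]))
crop('wrist21.png',230,150,430,300,4,'w21.png')
E
```

```text
clock: 19.8
ee_pos: [0.5278, 0.0619, 0.0205]
tcp_rot: [-0.214, 3.133, -0.0]
contact_force: [0.5, 1.2, -0.2]
opening: -0.0
t 19.8 head mm rel dial -56.1 14.5 -29.4 F [ 0.5  1.2 -0.2] M [ 0.02 -0.03 -0.02]
```

View pics/m21.png

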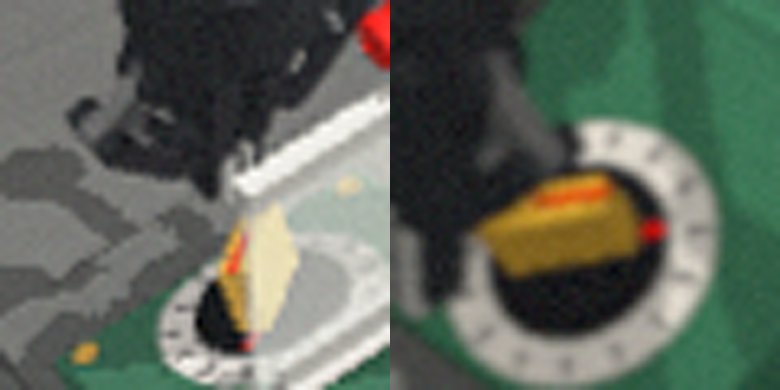

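View pics/w21.png

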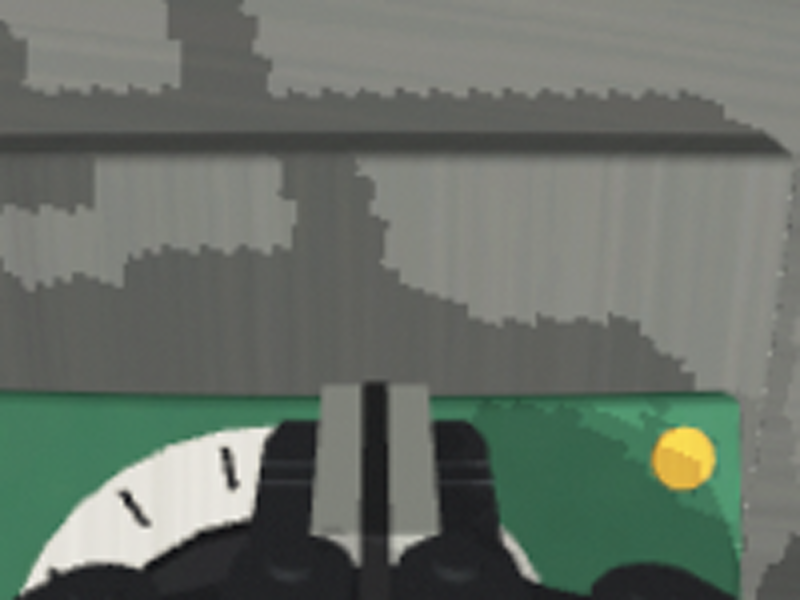

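The tool stands in front of the bar's front end, with force about zero and the bar well visible in the side view. Now I'll push uphill gently.

```bash
python3 -m jog '[[-0.12,0,0,0],[-0.12,0,0,0],[-0.12,0,0,0],[-0.08,0,0,0],[0,0,0,0],[0,0,0,0]]'
python3 - <<'E'
from h import *
where()
for n in('scene','side'): grab(n,n+'22.png')
crop('scene22.png',290,150,350,210,6.5,'c7.png');crop('side22.png',280,165,340,225,6.5,'s7.png')
cv2.imwrite('pics/m22.png',np.hstack([cv2.imread('pics/c7.png'),cv2.imread('pics/s7.png')]))
E
```

```text
clock: 20.55
ee_pos: [0.5367, 0.0629, 0.0198]
tcp_rot: [0.214, -3.13, -0.0]
contact_force: [-7.1, -1.6, 3.1]
opening: -0.0004
t 20.55 head mm rel dial -47.1 14.3 -30.1 F [-7.1 -1.6  3.1] M [-0.22  1.11 -0.04]
```

View pics/m22.png

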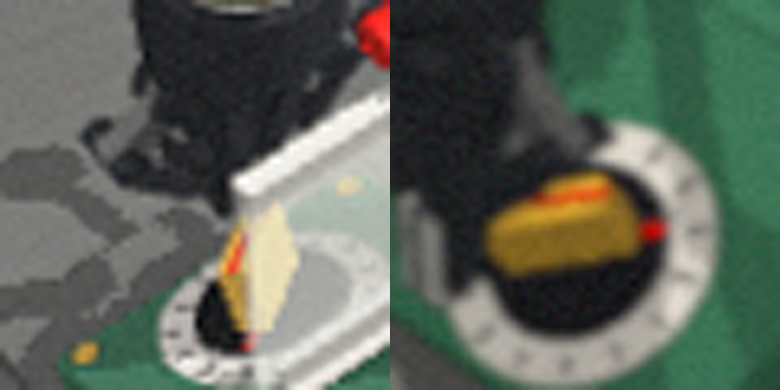

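Contact came where the model predicted (face at x≈−36 mm), with 7 N and no click yet. I'll push further in small steps.

```bash
python3 -m jog '[[-0.06,0,0,0],[-0.06,0,0,0],[0,0,0,0],[0,0,0,0]]'
python3 - <<'E'
from h import *
where()
for n in('scene','side'): grab(n,n+'23.png')
crop('scene23.png',290,150,350,210,6.5,'c7.png');crop('side23.png',280,165,340,225,6.5,'s7.png')
cv2.imwrite('pics/m23.png',np.hstack([cv2.imread('pics/c7.png'),cv2.imread('pics/s7.png')]))
E
```

```text
clock: 21.05
ee_pos: [0.5371, 0.0632, 0.0196]
tcp_rot: [0.214, -3.125, -0.0]
contact_force: [-17.0, -3.8, 10.0]
opening: -0.0001
t 21.05 head mm rel dial -46.7 14.5 -30.3 F [-17.   -3.8  10. ] M [-0.63  2.6  -0.05]
```

View pics/m23.png

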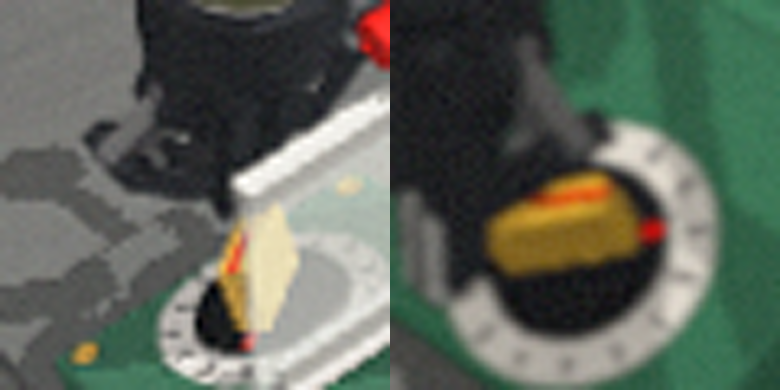

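The force is 17 N in x and 10 N in z, with the knob still. I'll stop pushing and look at this closely before going on.

```bash
python3 - <<'E'
from h import *
grab('wrist','wrist23.png')
crop('side23.png',270,150,345,225,10,'s23b.png')
crop('wrist23.png',230,180,430,320,4,'w23.png')
for n,p in dict(frontPushTop=(-22,-7,36),frontOtherTop=(-22,7,36),rearPushTop=(22,-7,36),rearOther=(22,7,36),fpb=(-22,-7,6),ptr=(30,0,6)).items():
  print(n,[((pred('side23.png',a,*p)-[270,150])*10).round(0).tolist() for a in(40,48,56)])
d=np.load('pics/side23.png.npz');M=R.from_rotvec(d['rot']).as_matrix();print(M.round(3))
for k in(.03,.04,.05):
  print(k,[((proj('side23.png',d['ee']-M[:,2]*k+M[:,0]*x+M[:,1]*y)-[270,150])*10).round(0).tolist() for x,y in((.011,-.007),(.011,.007),(-.011,-.007))])
E
```

```text
frontPushTop [[232.0, 530.0], [226.0, 518.0], [223.0, 505.0]]
frontOtherTop [[224.0, 471.0], [227.0, 457.0], [233.0, 443.0]]
rearPushTop [[433.0, 465.0], [429.0, 480.0], [424.0, 494.0]]
rearOther [[423.0, 406.0], [429.0, 418.0], [432.0, 431.0]]
fpb [[288.0, 591.0], [283.0, 579.0], [280.0, 566.0]]
ptr [[516.0, 488.0], [518.0, 506.0], [517.0, 524.0]]
[[-0.991 -0.136 -0.01 ]
 [-0.136  0.991 -0.001]
 [ 0.01   0.001 -1.   ]]
0.03 [[163.0, 658.0], [117.0, 625.0], [243.0, 607.0]]
0.04 [[161.0, 621.0], [115.0, 588.0], [242.0, 570.0]]
0.05 [[160.0, 583.0], [113.0, 551.0], [241.0, 533.0]]
```

View pics/s23b.png

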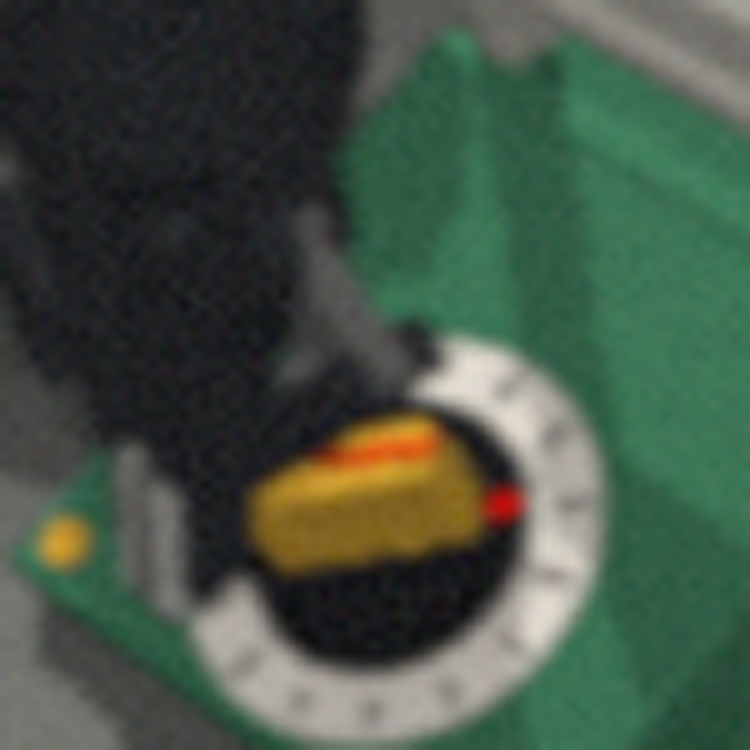

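View pics/w23.png

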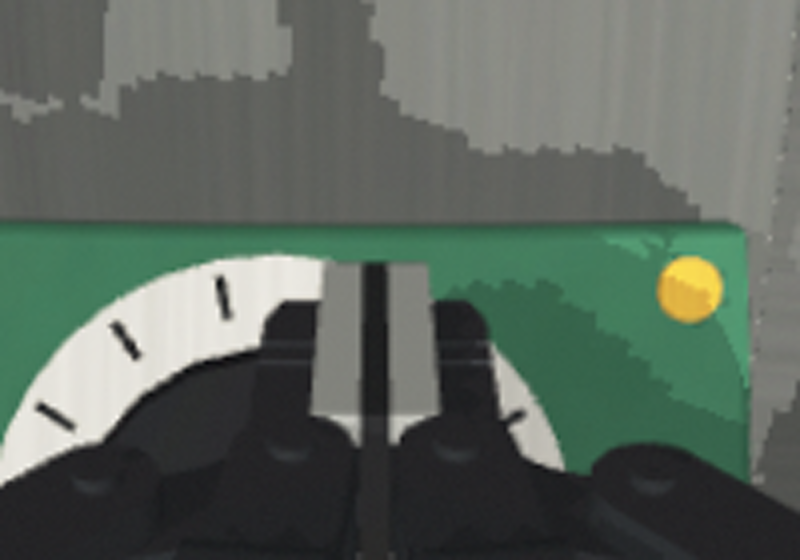

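Pushing gives unclear contact, so I'll change method. I'll straddle the bar from above with the jaws square to it (turn tool +44°), pinch lightly and rotate the tool about one click. First I back off, rise and centre over the knob.

```bash
python3 -m jog '[[0.2,0,0,0],[0.3,0,0,0],[0,0,-0.5,0],[0,0,-0.7,0],[0,0,-0.7,0],[0,0,-0.7,0],[0,0,0,0]]' -0.1 20
python3 -m jog '[[-0.6,-0.15,0,0],[-0.6,-0.15,0,0],[-0.55,-0.15,0,0],[0,-0.13,0,0],[0,0,0,1],[0,0,0,1],[0,0,0,1],[0,0,0,1],[0,0,0,1],[0,0,0,1],[0,0,0,1],[0,0,0,0.35]]'
python3 -m jog '[[0,0,0,0]]'
python3 - <<'E'
from h import *
where(); rel(hd(-15,0,-16))
for n in('scene','side','wrist'): grab(n,n+'24.png')
crop('side24.png',270,120,350,220,7,'s24.png')
crop('wrist24.png',220,140,440,300,3.6,'w24.png')
E
```

```text
clock: 21.9
ee_pos: [0.5302, 0.0616, 0.087]
tcp_rot: [-0.213, 3.129, -0.001]
contact_force: [-0.2, 0.5, -0.2]
opening: 0.0384
clock: 23.1
ee_pos: [0.5733, 0.0532, 0.0843]
tcp_rot: [-0.983, -2.983, 0.0]
contact_force: [0.6, -1.4, -0.1]
opening: 0.0382
clock: 23.2
ee_pos: [0.5734, 0.0532, 0.0845]
tcp_rot: [-0.979, -2.984, 0.0]
contact_force: [0.4, -0.8, -0.3]
opening: 0.0382
t 23.2 head mm rel dial -12.0 -0.2 34.6 F [ 0.4 -0.8 -0.3] M [-0.02  0.03 -0.  ]
t 23.2 tcp [0.5734 0.0532 0.0845] F [ 0.4 -0.8 -0.3] open 0.0382
M [[-0.806, 0.592, -0.001], [0.592, 0.806, 0.0], [0.001, -0.001, -1.0]]
need units [ 0.089 -0.075  2.022]
```

View pics/s24.png

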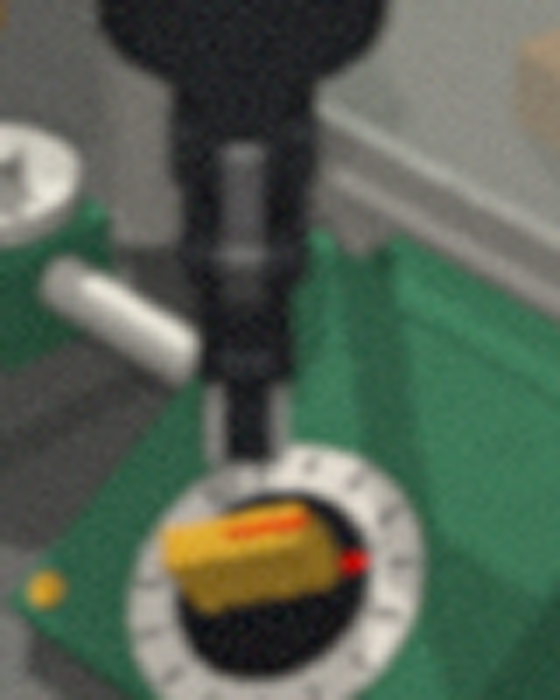

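View pics/w24.png

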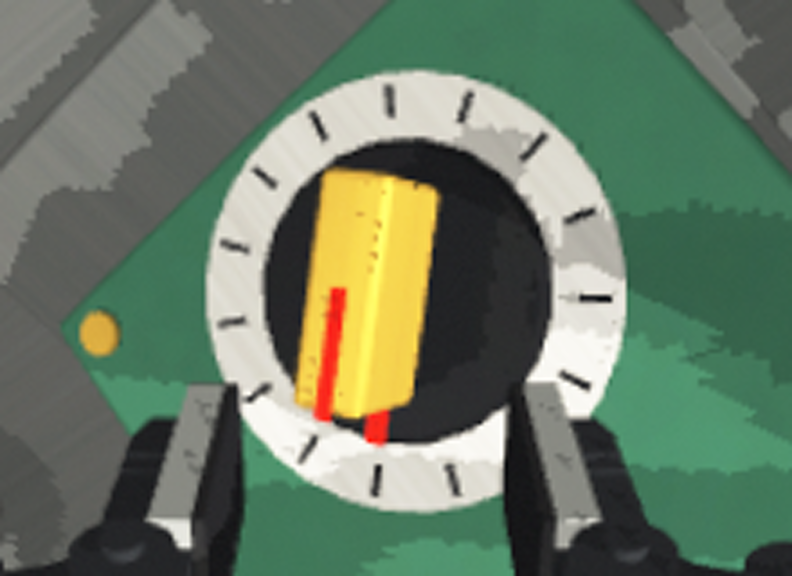

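This view is clear: the bar lies centred between the open jaws and the pointer is on a tick (377,478). I'll descend partway, correcting the centring.

```bash
python3 -m jog '[[0.05,-0.04,0.5,0],[0.04,-0.04,0.5,0],[0,0,0.4,0],[0,0,0.3,0],[0,0,0,0],[0,0,0,0]]'
python3 - <<'E'
from h import *
where()
for n in('scene','side','wrist'): grab(n,n+'25.png')
crop('side25.png',280,150,340,220,9,'s25.png')
crop('wrist25.png',220,140,440,300,3.6,'w25.png')
E
```

```text
clock: 23.95
ee_pos: [0.5714, 0.053, 0.0427]
tcp_rot: [0.978, 2.985, 0.0]
contact_force: [-1.0, 0.6, 0.6]
opening: 0.0383
t 23.95 head mm rel dial -14.0 -0.1 -7.2 F [-1.   0.6  0.6] M [-0.04 -0.01  0.03]
```

View pics/s25.png

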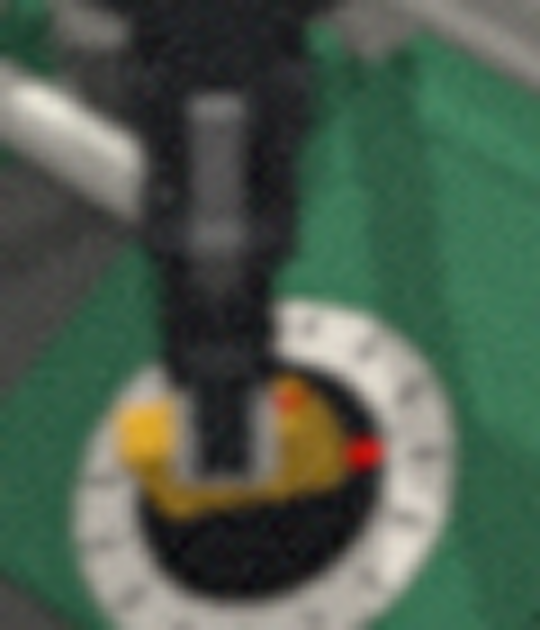

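View pics/w25.png

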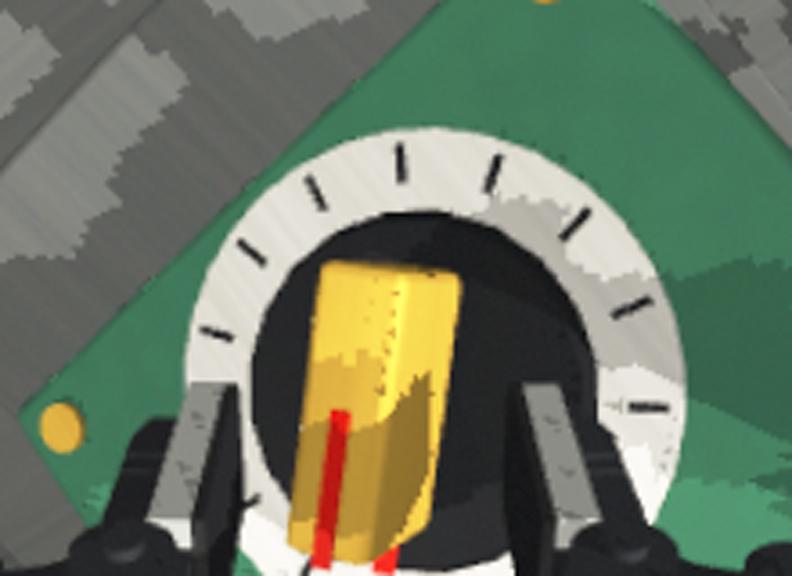

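The pads straddle the bar. I'll go down 18 mm more and then pinch lightly.

```bash
python3 -m jog '[[0,0,0.3,0],[0,0,0.3,0],[0,0,0.12,0],[0,0,0,0],[0,0,0,0]]'
python3 - <<'E'
from h import *
where()
for n in('scene','side','wrist'): grab(n,n+'26.png')
crop('side26.png',280,150,340,220,9,'s26.png')
crop('wrist26.png',220,160,440,320,3.6,'w26.png')
E
```

```text
clock: 24.6
ee_pos: [0.5717, 0.0531, 0.0256]
tcp_rot: [0.978, 2.984, 0.001]
contact_force: [-3.6, 0.8, 12.1]
opening: 0.0384
t 24.6 head mm rel dial -13.7 -0.1 -24.3 F [-3.6  0.8 12.1] M [0.29 0.32 0.06]
```

View pics/s26.png

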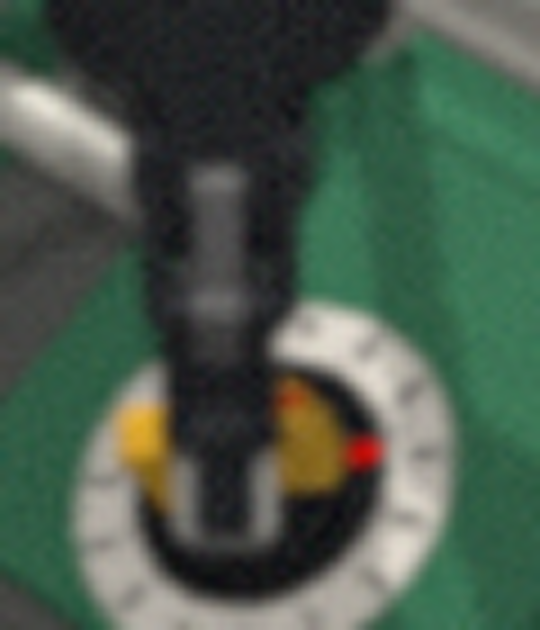

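View pics/w26.png

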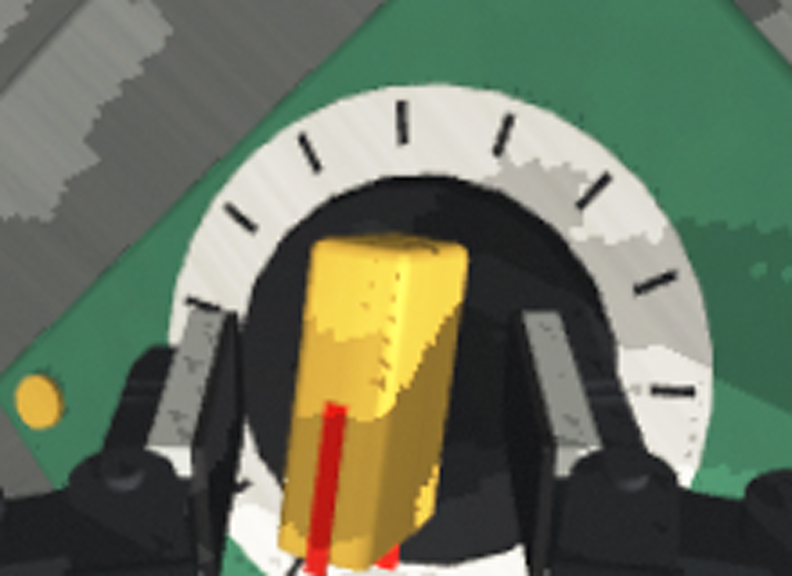

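12 N upward: a fingertip touches the skirt. I'll raise 5 mm and then close lightly on the bar.

```bash
python3 -m jog '[[0,0,-0.2,0],[0,0,-0.04,0],[0,0,0,0]]'
python3 -m jog '[[0,0,0,0],[0,0,0,0],[0,0,0,0],[0,0,0,0]]' -0.75 20
python3 - <<'E'
from h import *
where(); print(robot.get_state()['opening'])
for n in('scene','side','wrist'): grab(n,n+'27.png')
crop('scene27.png',290,150,350,210,6.5,'c7.png');crop('side27.png',280,165,340,225,6.5,'s7.png')
cv2.imwrite('pics/m27.png',np.hstack([cv2.imread('pics/c7.png'),cv2.imread('pics/s7.png')]))
crop('wrist27.png',220,160,440,320,3.6,'w27.png')
E
```

```text
clock: 25.05
ee_pos: [0.5711, 0.053, 0.0303]
tcp_rot: [-0.979, -2.985, 0.0]
contact_force: [-0.8, 0.6, -0.2]
opening: 0.0385
clock: 25.45
ee_pos: [0.5705, 0.052, 0.0305]
tcp_rot: [-0.978, -2.984, 0.003]
contact_force: [-3.8, -5.5, 4.5]
opening: 0.0191
t 25.45 head mm rel dial -15.1 -1.0 -19.4 F [-3.8 -5.5  4.5] M [-0.75  0.6  -0.07]
0.01914291194395026
```

View pics/m27.png

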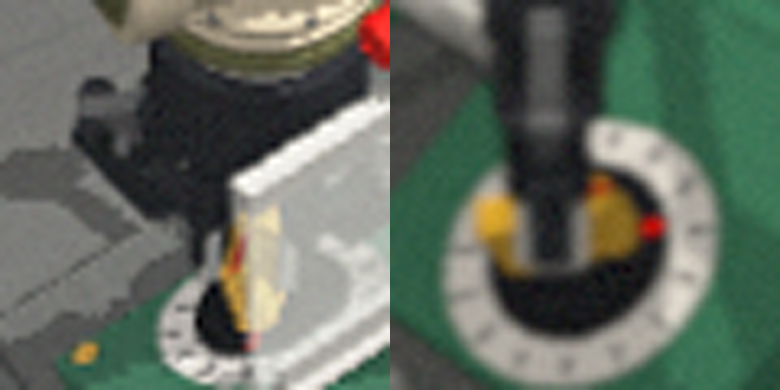

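View pics/w27.png

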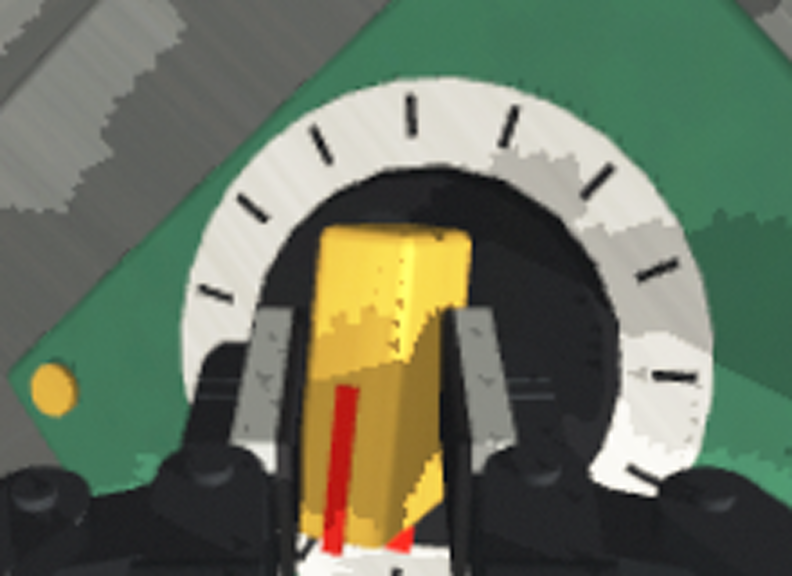

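The bar is gripped (19 mm across the tilted bar) with low forces. I'll turn the tool clockwise in steps.

```bash
python3 -m jog '[[0,0,0,0.6],[0,0,0,0.6],[0,0,0,0.6],[0,0,0,0.6],[0,0,0,0]]'
python3 - <<'E'
from h import *
where(); print(robot.get_state()['opening'])
for n in('scene','side','wrist'): grab(n,n+'28.png')
crop('scene28.png',290,150,350,210,6.5,'c7.png');crop('side28.png',280,165,340,225,6.5,'s7.png')
cv2.imwrite('pics/m28.png',np.hstack([cv2.imread('pics/c7.png'),cv2.imread('pics/s7.png')]))
crop('wrist28.png',220,160,440,320,3.6,'w28.png')
E
```

```text
clock: 26.1
ee_pos: [0.5706, 0.0527, 0.0305]
tcp_rot: [-1.346, -2.837, 0.002]
contact_force: [-5.3, -3.9, 5.8]
opening: 0.0192
t 26.1 head mm rel dial -14.9 -0.3 -19.4 F [-5.3 -3.9  5.8] M [0.03 0.44 0.34]
0.019180729777397577
```

View pics/m28.png

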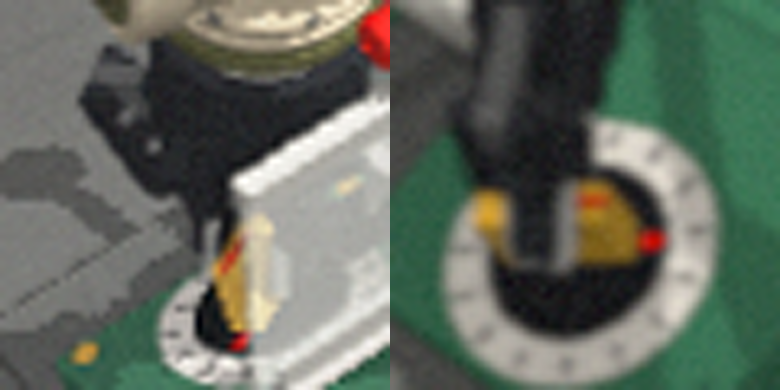

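View pics/w28.png

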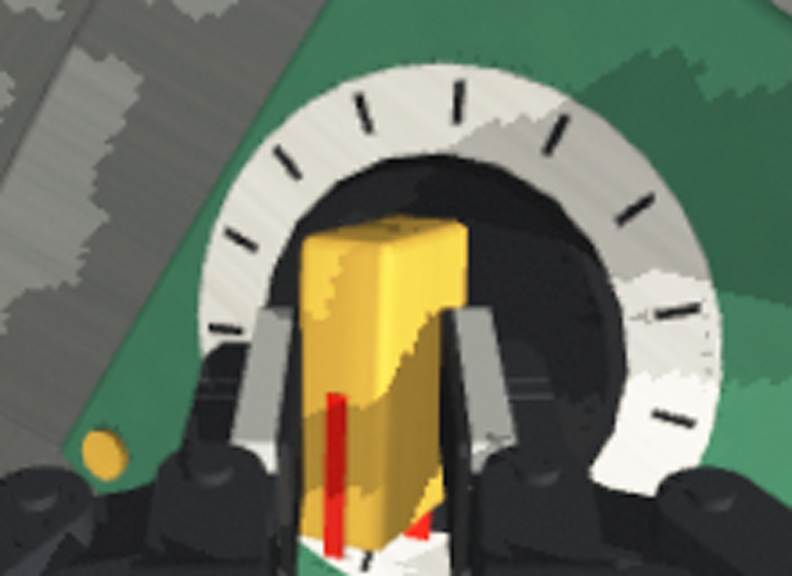

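It's turning (φ≈54°, pointer between ticks). I'll continue past the click.

```bash
python3 -m jog '[[0,0,0,0.6],[0,0,0,0.6],[0,0,0,0.5],[0,0,0,0]]'
python3 - <<'E'
from h import *
where(); print(robot.get_state()['opening'])
for n in('scene','side','wrist'): grab(n,n+'29.png')
crop('scene29.png',290,150,350,210,6.5,'c7.png');crop('side29.png',280,165,340,225,6.5,'s7.png')
cv2.imwrite('pics/m29.png',np.hstack([cv2.imread('pics/c7.png'),cv2.imread('pics/s7.png')]))
crop('wrist29.png',220,160,440,320,3.6,'w29.png')
E
```

```text
clock: 26.65
ee_pos: [0.5705, 0.0528, 0.0309]
tcp_rot: [-1.593, -2.707, 0.001]
contact_force: [-6.8, -3.0, 8.0]
opening: 0.0192
t 26.65 head mm rel dial -14.9 -0.2 -19.0 F [-6.8 -3.   8. ] M [0.07 0.53 0.1 ]
0.019236647398098335
```

View pics/m29.png

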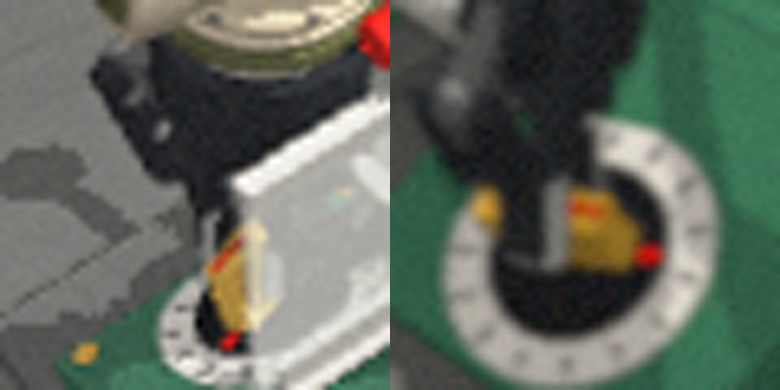

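View pics/w29.png

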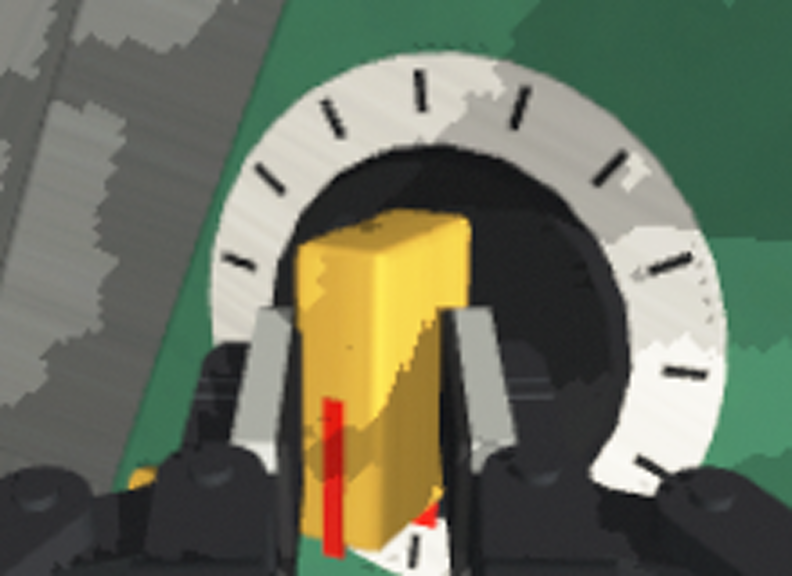

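φ≈62°, and the pointer is approaching the next tick. I'll turn about 8° more, then release.

```bash
python3 -m jog '[[0,0,0,0.5],[0,0,0,0.5],[0,0,0,0.3],[0,0,0,0]]'
python3 - <<'E'
from h import *
where(); print(robot.get_state()['opening'])
for n in('scene','side','wrist'): grab(n,n+'30.png')
crop('scene30.png',290,150,350,210,6.5,'c7.png');crop('side30.png',280,165,340,225,6.5,'s7.png')
cv2.imwrite('pics/m30.png',np.hstack([cv2.imread('pics/c7.png'),cv2.imread('pics/s7.png')]))
crop('wrist30.png',220,160,440,320,3.6,'w30.png')
E
```

```text
clock: 27.2
ee_pos: [0.5706, 0.0527, 0.0312]
tcp_rot: [-1.772, -2.593, 0.002]
contact_force: [-6.9, -1.6, 9.9]
opening: 0.0192
t 27.2 head mm rel dial -14.9 -0.3 -18.7 F [-6.9 -1.6  9.9] M [-0.11  0.65  0.17]
0.01917303143501095
```

View pics/m30.png

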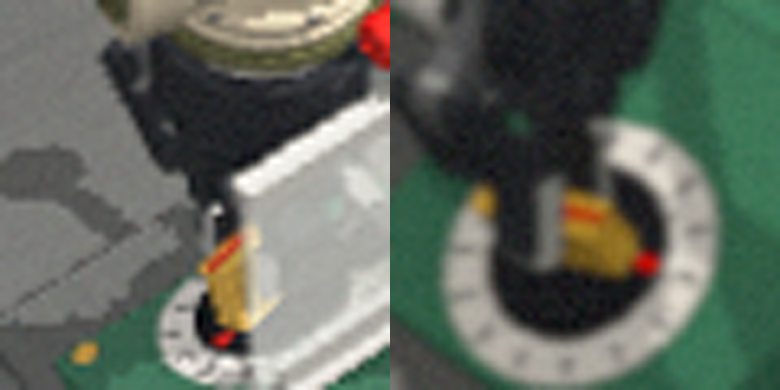

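View pics/w30.png

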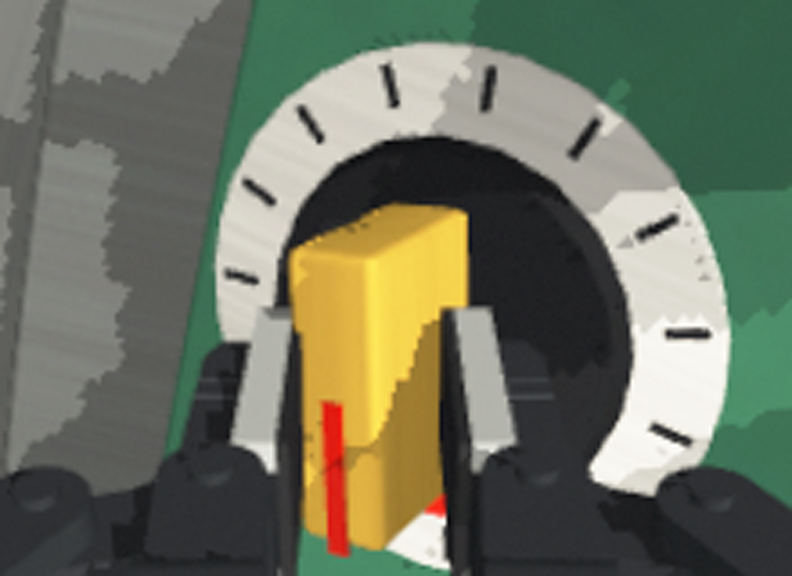

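φ≈67°, well past the click. I'll open, then rise straight up.

```bash
python3 -m jog '[[0,0,0,0],[0,0,-0.05,0],[0,0,-0.05,0],[0,0,0,0],[0,0,0,0]]' 0
python3 - <<'E'
from h import *
where(); print(robot.get_state()['opening'])
grab('wrist','wrist31.png');crop('wrist31.png',220,160,440,320,3.6,'w31.png')
E
```

```text
clock: 27.85
ee_pos: [0.5713, 0.053, 0.0329]
tcp_rot: [-1.773, -2.594, -0.0]
contact_force: [-0.1, -0.1, -0.2]
opening: 0.0429
t 27.85 head mm rel dial -14.1 -0.1 -17.0 F [-0.1 -0.1 -0.2] M [-0.    0.04  0.04]
0.04291754990038185
```

View pics/w31.png

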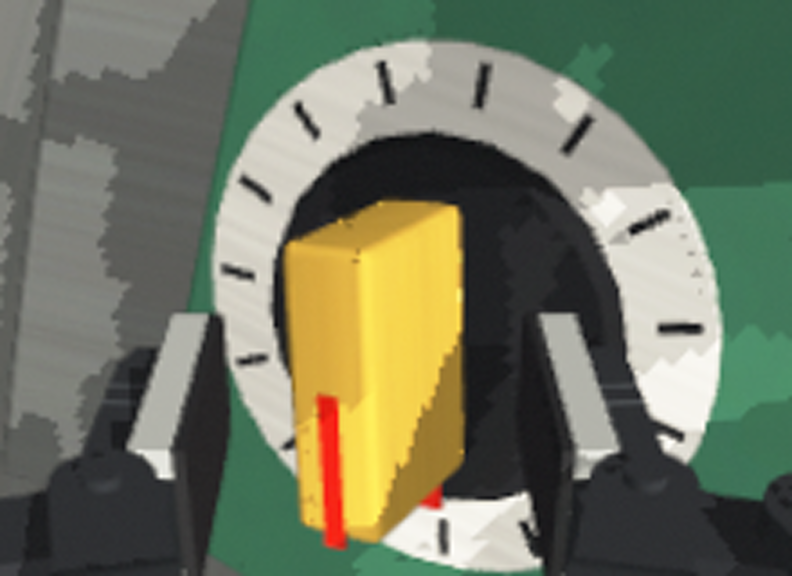

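The knob is free with zero force, and the pointer is on a tick. I'll rise clear and check everything.

```bash
python3 -m jog '[[0,0,-0.2,0],[0,0,-0.4,0],[0,0,-0.6,0],[0,0,-0.8,0],[0,0,-0.9,0],[0,0,-0.9,0],[0,0,-0.9,0],[0,0,-0.9,0],[0,0,-0.9,0],[0,0,0,0]]'
python3 - <<'E'
from h import *
where()
for n in('scene','side','wrist'): grab(n,n+'32.png')
crop('wrist32.png',220,100,420,260,4,'w32.png'); crop('side32.png',280,175,340,235,11,'s32.png')
crop('scene32.png',290,150,350,210,6.5,'c32.png')
E
```

```text
clock: 28.9
ee_pos: [0.5725, 0.0529, 0.1994]
tcp_rot: [1.769, 2.589, 0.005]
contact_force: [0.4, 0.5, 0.4]
opening: 0.0428
t 28.9 head mm rel dial -13.0 -0.4 149.5 F [0.4 0.5 0.4] M [0.01 0.   0.01]
```

View pics/w32.png

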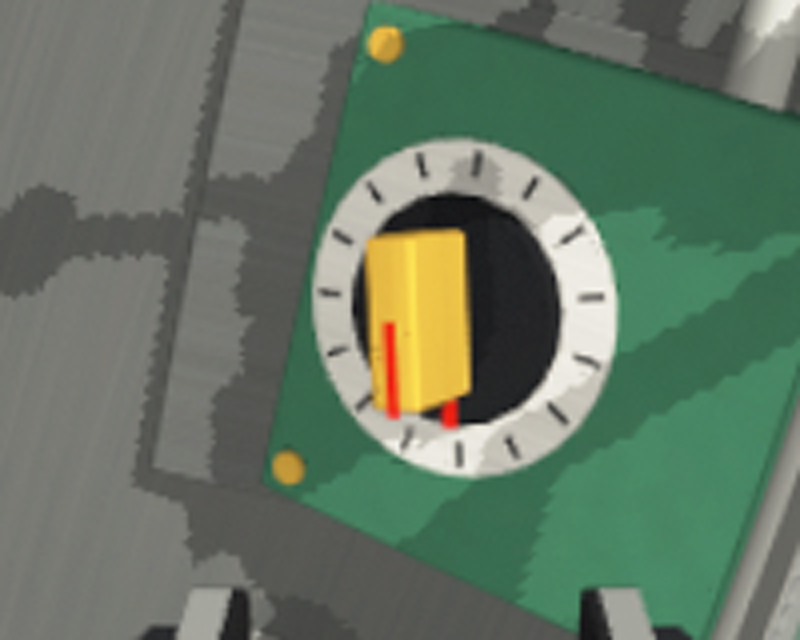

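View pics/s32.png

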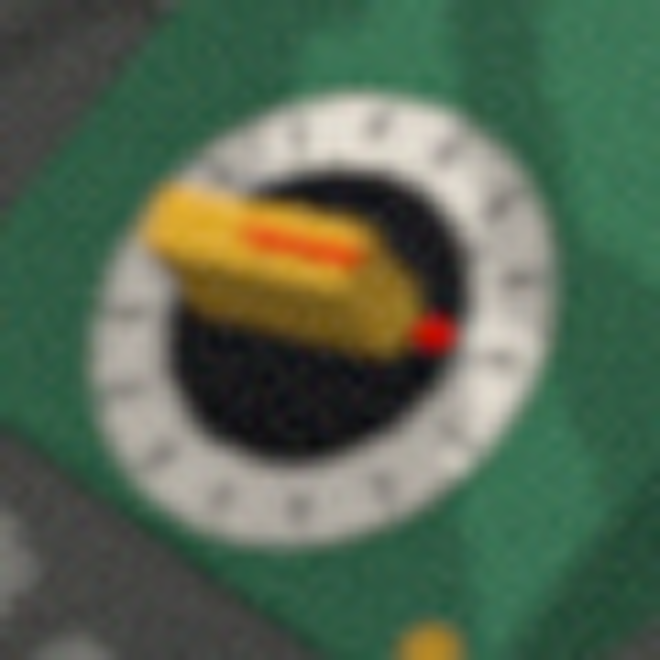

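View pics/scene32.png

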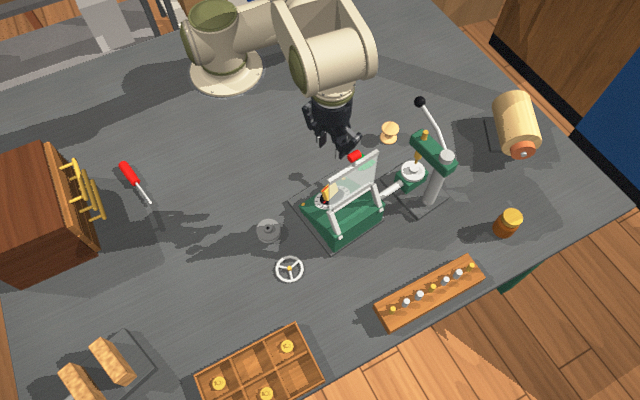

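```bash
python3 - <<'E'
from h import *
for p in(0,48,60,66,72,78,84,96): print(p,pred('side32.png',p).round(1),pred('wrist32.png',p).round(1))
print('obs',280+433/11,175+333/11,'wrist',220+451/4,100+414/4)
# angle in face plane by ray-plane intersection
A=axes(yw)
for fn,u,v in(('side32.png',280+433/11,175+333/11),('wrist32.png',220+451/4,100+414/4),('side11.png',280+435/12,175+213/12),('wrist11.png',240+422/5,130+500/5)):
    o,d=ray(fn,u,v); q=A.T@(o-c0); e=A.T@d; t=(.006-q[2])/e[2]; g=q+e*t; print(fn,g.round(4),np.degrees(np.arctan2(-g[1],g[0])).round(1))
def red(fn,x0,y0,x1,y1):
    im=cv2.imread('pics/'+fn).astype(int); b,g,r=im[...,0],im[...,1],im[...,2]
    m=(r>120)&(g<70)&(b<70); v,u=np.nonzero(m[y0:y1,x0:x1]); return (fn,(u.min()+u.max())/2+x0,(v.min()+v.max())/2+y0)
for i in('10','32'):
    a=red(f'scene{i}.png',340,140,370,170); b=red(f'side{i}.png',310,60,350,95); p,e=tri(a,b); print(i,a,b,p.round(4),np.round(e,4))
crop('scene32.png',290,130,420,240,6,'c32b.png')
E
```

```text
0 [317.1 191.9] [358.1 185.9]
48 [321.8 200.6] [344.4 202.1]
60 [321.5 203.4] [339.5 203.5]
66 [321.2 204.8] [336.9 203.8]
72 [320.7 206.1] [334.3 203.8]
78 [320.1 207.5] [331.8 203.4]
84 [319.3 208.8] [329.3 202.8]
96 [317.4 211.2] [324.5 200.8]
obs 319.3636363636364 205.27272727272728 wrist 332.75 203.5
side32.png [ 0.0092 -0.0248  0.006 ] 69.5
wrist32.png [ 0.0074 -0.029   0.006 ] 75.8
side11.png [0.0276 0.0003 0.006 ] -0.7
wrist11.png [0.0271 0.     0.006 ] -0.0
10 ('scene10.png', np.float64(351.5), np.float64(154.0)) ('side10.png', np.float64(331.0), np.float64(80.0)) [0.641  0.0624 0.3102] [0.0001 0.0001]
32 ('scene32.png', np.float64(353.5), np.float64(156.0)) ('side32.png', np.float64(334.0), np.float64(79.0)) [0.6475 0.0627 0.3105] [0.0005 0.0005]
```

View pics/side32.png

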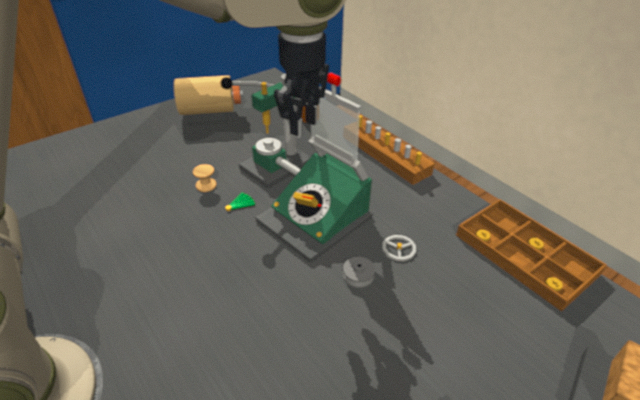

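```bash
python3 -m jog '[[0.8,0,-0.3,0],[0.8,0,0,0],[0.8,0,0,0],[0.8,0,0,0],[0,0,0,0],[0,0,0,0]]'
python3 - <<'E'
from h import *
where()
for n in('scene','side'): grab(n,n+'33.png')
def bb(fn,x0,y0,x1,y1):
    im=cv2.imread('pics/'+fn).astype(int); b,g,r=im[...,0],im[...,1],im[...,2]
    m=(r>120)&(g<70)&(b<70); v,u=np.nonzero(m[y0:y1,x0:x1]); return (len(u),u.min()+x0,u.max()+x0,v.min()+y0,v.max()+y0) if len(u) else None
for i in(10,11,12,13,14,15,16,20,21,24,27,30,32,33): 
    o=[]
    for n,b in(('scene',(340,140,370,170)),('side',(310,60,350,95))):
        try:o.append(bb(f'{n}{i}.png',*b))
        except Exception as e:o.append(None)
    print(i,o)
a=('scene33.png',);crop('scene33.png',290,130,420,240,6,'c33.png')
E
```

```text
clock: 29.65
ee_pos: [0.542, 0.1274, 0.2023]
tcp_rot: [-1.771, -2.594, 0.002]
contact_force: [0.1, -0.4, 0.5]
opening: 0.0425
t 29.65 head mm rel dial -33.4 77.5 152.4 F [ 0.1 -0.4  0.5] M [0.02 0.   0.04]
10 [(115, np.int64(345), np.int64(358), np.int64(148), np.int64(160)), (129, np.int64(324), np.int64(338), np.int64(74), np.int64(86))]
11 [(115, np.int64(345), np.int64(358), np.int64(148), np.int64(160)), (130, np.int64(324), np.int64(338), np.int64(74), np.int64(86))]
12 [(114, np.int64(345), np.int64(358), np.int64(148), np.int64(160)), None]
13 [(113, np.int64(345), np.int64(358), np.int64(148), np.int64(160)), (129, np.int64(324), np.int64(338), np.int64(74), np.int64(86))]
14 [(113, np.int64(345), np.int64(358), np.int64(148), np.int64(160)), (130, np.int64(324), np.int64(338), np.int64(74), np.int64(86))]
15 [(114, np.int64(345), np.int64(358), np.int64(148), np.int64(160)), None]
16 [(116, np.int64(345), np.int64(358), np.int64(148), np.int64(160)), (130, np.int64(324), np.int64(338), np.int64(74), np.int64(86))]
20 [(114, np.int64(345), np.int64(358), np.int64(148), np.int64(160)), (24, np.int64(334), np.int64(338), np.int64(77), np.int64(84))]
21 [(115, np.int64(345), np.int64(358), np.int64(148), np.int64(160)), (129, np.int64(324), np.int64(338), np.int64(75), np.int64(86))]
24 [(114, np.int64(346), np.int64(359), np.int64(148), np.int64(160)), None]
27 [(115, np.int64(345), np.int64(358), np.int64(148), np.int64(160)), None]
30 [(114, np.int64(345), np.int64(358), np.int64(148), np.int64(160)), None]
32 [(115, np.int64(347), np.int64(360), np.int64(150), np.int64(162)), (118, np.int64(328), np.int64(340), np.int64(73), np.int64(85))]
33 [(112, np.int64(347), np.int64(360), np.int64(150), np.int64(162)), (129, np.int64(326), np.int64(340), np.int64(73), np.int64(85))][ WARN:0@6.801] global loadsave.cpp:275 findDecoder imread_('pics/side15.png'): can't open/read file: check file path/integrity
```

View pics/c33.png

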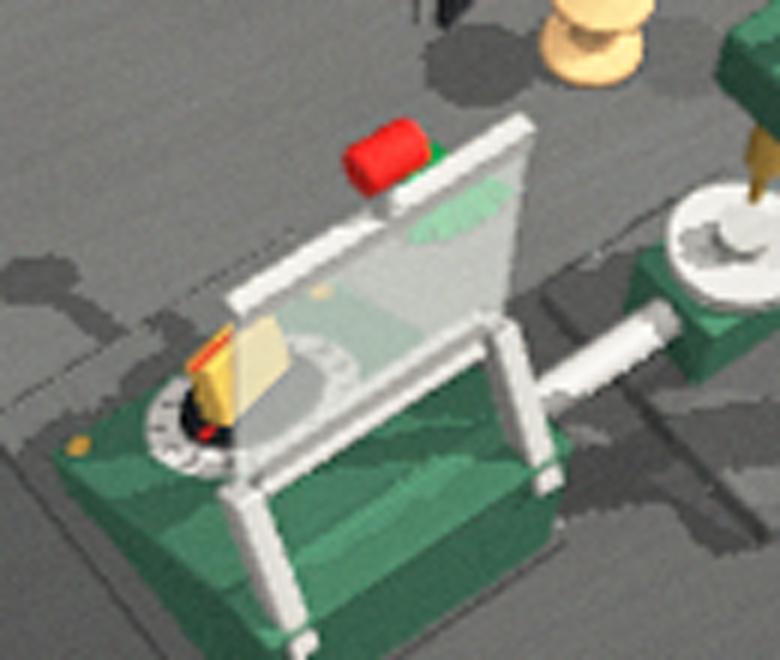

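View pics/side33.png

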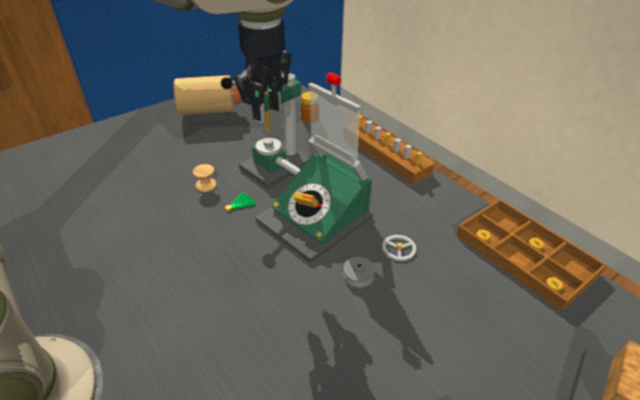

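The dial stands three ticks on. The hand brushed the visor by about 5 mm toward fully upright while rising, and it still stands by itself. A last comparison of the loose parts, then I hand in.

```bash
python3 - <<'E'
from h import *
grab('scene','scene34.png')
a=cv2.imread('pics/scene1.png',0);b=cv2.imread('pics/scene34.png',0)
for n,(x,y) in dict(pulley=(268,231),wheel=(289,269),spool=(389,132),tail=(363,160)).items():
    T=a[y-14:y+14,x-14:x+14]; S=b[y-22:y+22,x-22:x+22]; r=cv2.matchTemplate(S,T,cv2.TM_CCOEFF_NORMED); _,m,_,l=cv2.minMaxLoc(r); print(n,round(m,3),'shift',l[0]-8,l[1]-8)
s=robot.get_state();print(s['clock'],np.round(s['contact_force'],1),np.round(s['joint_velocities'],3).max())
p,e=tri(('scene33.png',353.5,156),('side33.png',333,79)); print('grip',p.round(4), 'angle above horizontal',np.degrees(np.arctan2(p[2]-.151,(np.array([.653,.0643])-p[:2])@hx[:2])).round(1))
E
```

```text
pulley 0.536 shift 0 0
wheel 0.999 shift 0 0
spool 0.959 shift 0 0
tail 0.185 shift -6 -1
29.8 [-0.   0.8  0.4] 0.003
grip [0.6467 0.0636 0.3099] angle above horizontal 87.7
```

View pics/scene34.png

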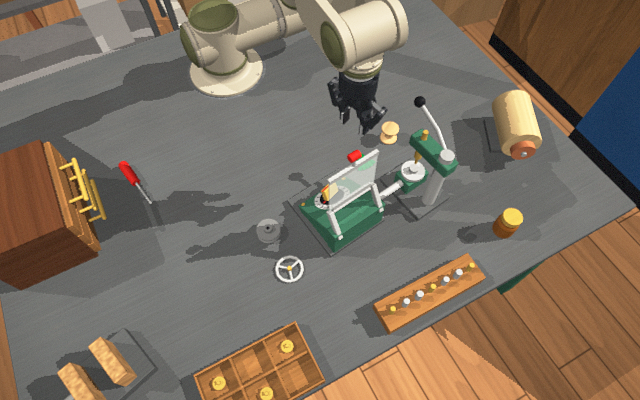

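Pulley, wheel and spool haven't shifted; the pulley match is only weaker because of a shadow. The bird tail is behind the visor in this view, but in the side view it is still at (240,203), as at the start. Handing in.

```bash
python3 - <<'E'
from workcell import robot
print(robot.sign_off())
E
```

```text
the job is handed in; nothing more can be done
None
```

I raised the visor by its red grip to about upright and let go, and it stood by itself. I then turned the dial three clicks clockwise and released it. The job was handed in at about 30 s with the robot touching nothing.

**Last checks**
- **Dial:** the pointer sits on a tick, measured at 69.5° and 75.8° clockwise from its start in two views (72° expected). I saw each of the three clicks happen.
- **Visor:** it is still standing open, with the grip about 88° above horizontal at the hinge.
- **Loose parts:** the pulley, balance wheel and spool showed no shift in the pictures. The pulley match was weak because of a shadow. The bird tail could not be checked in the scene view because the visor covers it, but it looked unchanged in the side view.

**What went wrong or disagreed**
- **Fingertip position:** the real fingertips stood about 40 mm behind the reported tool point, so the first pinch closed on nothing. I went by the pictures after that.
- **Third click:** pushing the bar with shut fingers worked for two clicks but stalled on the third. The force there reached about 20 N without turning the knob. I finished by pinching the bar and turning it with the tool upright, since the jog moves cannot lean the tool.
- **Skirt contact:** a fingertip pressed on the knob's skirt with about 12 N before that pinch.
- **Visor brushed:** while rising from the knob, the hand appears to have nudged the visor about 5 mm further back. It stayed standing.

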